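# Lock a heat-sink plate on the drilling fixture with packing strips and a wedge

### The arm

A 7-joint arm with a two-finger parallel gripper is mounted at the origin on the work surface. World frame = base frame: x ahead of the robot, y to its left, z up, the work surface at z = 0. Lengths are in m, angles in rad, forces in N, time in s.
With the tool pointing down it reaches from about 0.425 to 0.8 m from the base axis. Payload 8.3 kg.
Tool frame: the origin (TCP) lies on the mounting face of the last link; the fingertips stand 173 mm ahead of it and the grasp point (between the pads) lies 155 mm ahead of it; z points along the fingers, y is the line along which they close (so a half turn about z gives the same grasp; the last joint's range is limited). The gripper opens to 85 mm and grips with 20 to 120 N. Pads are 22 mm wide; open, the fingers measure 114 mm over their backs; the gripper's body (76 mm by 85 mm) begins 54 mm behind the grasp point. The pads swing forward as they close: fully open they stand 13 mm farther back than shut.
Start: joints at [1.11, 0.383, 0.016, 1.37, -0.006, 1.388, -0.046], TCP at [0.242, -0.576, 0.405] pointing down, gripper open.
Joint ranges: [-2.95, 2.95], [-0.25, 2.06], [-1.52, 1.56], [0.18, 2.33], [-1.44, 4.58], [0.02, 2.06], [-3.01, 3.01]. Speed limits (rad/s): [2.39, 2.39, 3.01, 3.01, 3.14, 3.14, 3.14].

### API

Orientations are given as [roll, pitch, yaw] about the fixed x, y, z axes, in that order (R = Rz(yaw) Ry(pitch) Rx(roll)).
In Python, from station import arm gives the robot as it stands. The module is installed in compiled form; this text tells all that it offers.
- The arm moves only by the tool play_rows, never from a script. Its argument "moves" is a list of rows, each an object of numbers: "tx", "ty", "tz": the shift along the tool's x, y, z normalised to -1 to 1, where 1 is 0.04 m; "spin": the turn about the tool's z normalised to -1 to 1, where 1 is pi rad. A call has 1 to 20 rows; each row shifts and turns the commanded pose from where the row before left it, along the tool's axes as they then stand; what a row does not reach is not made up. A row lasts 1/8 s, in which the tool goes at most 62.5 mm and 10.7 degrees, less where a joint would pass 70% of its speed; a pose out of reach is approached as far as the arm can. A call with a number of a shift or a turn outside -1 to 1 is refused whole. A call with a gripper value outside its range is refused whole. "grip" is the opening, from 0 (shut) to 1 (fully open), set as the call begins (left out, the last holds). The fingers move at their own pace and stop on an object; "squeeze" is the grip in N (left out, the last holds). Time passes only in rows, so rows that do not move let the fingers close. It gives the time, the measured TCP pose, the force, the opening and the grip force at its end, in the units of the state.
- arm.sense(): the state, without advancing time (a new reading comes with each control period).
- arm.camera(name): name is "side" or "top" or "wrist"; returns (picture, depth): 400x640x3 uint8, red, green, blue; 400x640 float32, m along the optical axis (not along the pixel's ray), 0 where there is no reading.
- arm.camera_model(name): a dict with "K" (3x3 intrinsics, pixels), "k1" (the pictures are not rectified: a ray, as slopes to the right and down, at radius r is drawn at 1 + k1 r^2 times it, then the intrinsics apply), "world_from_camera" (4x4, takes a point from camera to world coordinates). Camera axes: x right, y down, z forward; pixel columns grow to the right and rows downward; lengths in m; the calibration is good to about 2 mm. A picture is of the moment at which its call begins: read the wrist's pose just before it. camera_model takes no time and is no camera call; for the wrist camera it gives the pose at the moment of the call.
- arm.job_done(): hands the job in; it is judged then, once.
The state is a dict: "clock": time; "joint_positions": joint angles; "dq": joint speeds; "tau": joint torques, N m; "eef_pos": TCP position; "orientation": TCP orientation; "force": force on the tool from outside, world axes, zero at the start; "ft_torque": the same for the moment, N m; "opening": finger opening in m; "finger_force": force on a finger pad.
Only numpy, scipy, OpenCV 4.12 (cv2) and the standard library are available. Lean on these libraries where they do the work, as an engineer would, in place of code of your own. Each camera call takes 0.05 s, during which the arm holds its last target. There are 200 camera calls.

### The job

Lay the drilled aluminium plate on the slotted fixture, square against its two back pins and side pin, and press it down flat. Then close the gap between the plate and the sloping stop bar: stand packing strips on edge against the plate, as many as it takes, and slide the wedge in along the bar, thin end first, until you feel it bite and the plate is held tight on its back pins; the wedge must bear on a strip, never on the plate itself. Finish still holding the wedge pushed in, so that I can tighten up, and leave the other things on the bench where they are.

Things in the scene. Friction and masses are not known exactly. Their poses are not given: they have to be found in the camera images.
- fixture: Fixed T-slotted bench plate, 240 (its x) by 260 (its y) by 16 mm high, turned up to 0.2 rad about the vertical. Origin at the centre of its underside, on the bench; z up; top face at z = 16 mm. A loose T-bolt, not part of the job, stands on it near x = 85, y = -95 mm.
- pins: Three fixed steel dowel pins, 10 mm thick, 14 mm high. Origin: middle of the fixture's top face, axes as the fixture. Pin axes at x, y = (105, 13) and (105, 57) mm (back pins) and (80, 72) mm (side pin). A plate against all three has its long side along x, its centre at (45, 35) mm and its front edge at x = -10 mm.
- bar: Fixed steel stop bar on the fixture, 12 mm high, 40 mm deep, 60 mm long in y; axes as the fixture, its y = 0 at the fixture's y = 35 mm. Origin: middle of its sloping face, underside. The face looks to +x, at the plate, and stands at x = y/4 (-7.5 to +7.5 mm). Its place along x varies: gap from its origin to the seated plate's front edge 21 to 36 mm, narrowing to +y.
- plate_c (a point): Centre of the loose aluminium heat-sink plate, 110 (its x) by 64 (its y) by 12 mm thick (its z), about 0.23 kg, with small drilled holes; lies flat on the bench. Either end may go to the back.
- strip1_c (a point): Centre of a loose steel packing strip, 8 thick (its x) by 60 long (its y) by 34 mm high (its z), 0.06 kg. On edge in a slot 12 mm deep of a 34 mm wide wooden rack, underside 4 mm above the bench, next strip 26 mm away; 13 mm of each end sticks out: grip it by its ends and lift straight up. In use it stands on the fixture along y, beside the plate's front edge. All four are alike.
- strip2_c (a point): Centre of a loose steel packing strip, 8 thick (its x) by 60 long (its y) by 34 mm high (its z), 0.06 kg. On edge in a slot 12 mm deep of a 34 mm wide wooden rack, underside 4 mm above the bench, next strip 26 mm away; 13 mm of each end sticks out: grip it by its ends and lift straight up. In use it stands on the fixture along y, beside the plate's front edge. All four are alike.
- strip3_c (a point): Centre of a loose steel packing strip, 8 thick (its x) by 60 long (its y) by 34 mm high (its z), 0.06 kg. On edge in a slot 12 mm deep of a 34 mm wide wooden rack, underside 4 mm above the bench, next strip 26 mm away; 13 mm of each end sticks out: grip it by its ends and lift straight up. In use it stands on the fixture along y, beside the plate's front edge. All four are alike.
- strip4_c (a point): Centre of a loose steel packing strip, 8 thick (its x) by 60 long (its y) by 34 mm high (its z), 0.06 kg. On edge in a slot 12 mm deep of a 34 mm wide wooden rack, underside 4 mm above the bench, next strip 26 mm away; 13 mm of each end sticks out: grip it by its ends and lift straight up. In use it stands on the fixture along y, beside the plate's front edge. All four are alike.
- wedge_grip (a point): Centre of the grip block at the thick end of the loose aluminium wedge (0.15 kg): block 31 wide (x) by 30 long (y) by 28 mm high, wedge 130 mm long, thin end to +y, flat side at x = +15.5 mm from here. In use it lies flat on the fixture, flat side to the strips (fixture +x), and slides to the fixture's +y; it jams where the gap left at the bar's middle is about 7.5 to 21 mm.
- wedge_tip (a point): Middle of the wedge's thin end, 10 mm above its underside, 115 mm (y) and 12.5 mm (x) from point wedge_grip. The wedge is 20 mm high here, 6 mm wide at the tip and widens 1 in 4, as the bar slopes, to 31 mm at the block; the flat side is 3 mm to +x of this point. Pushed in with 10 N it presses sideways with roughly 6 N and stays jammed.

How it is judged:
On the way, in this order (a step that is already met when the one before it is completed fails the run):
1. the plate lies flat on the fixture, square against its pins, and is pressed down (at least 6 N on the fixture, its own weight included) (x of plate_c in the frame of fixture between 0.0415 and 0.0485 m and y of plate_c in the frame of fixture between 0.031 and 0.039 m and z of plate_c in the frame of fixture between 0.0205 and 0.0235 m and angle between plate_c's own z axis and vertical below 0.03 rad and angle between the x axis of plate_c and the x axis of fixture, either way round below 0.06 rad and contact force between plate and fixture above 6 N), for 0.2 s.
2. at least one strip stands on edge on the fixture between plate and bar, let go (((x of strip1_c in the frame of fixture between -0.055 and -0.01 m and y of strip1_c in the frame of fixture between 0.013 and 0.057 m and z of strip1_c in the frame of fixture between 0.03 and 0.036 m and angle between strip1_c's own z axis and vertical below 0.15 rad) or (x of strip2_c in the frame of fixture between -0.055 and -0.01 m and y of strip2_c in the frame of fixture between 0.013 and 0.057 m and z of strip2_c in the frame of fixture between 0.03 and 0.036 m and angle between strip2_c's own z axis and vertical below 0.15 rad) or (x of strip3_c in the frame of fixture between -0.055 and -0.01 m and y of strip3_c in the frame of fixture between 0.013 and 0.057 m and z of strip3_c in the frame of fixture between 0.03 and 0.036 m and angle between strip3_c's own z axis and vertical below 0.15 rad) or (x of strip4_c in the frame of fixture between -0.055 and -0.01 m and y of strip4_c in the frame of fixture between 0.013 and 0.057 m and z of strip4_c in the frame of fixture between 0.03 and 0.036 m and angle between strip4_c's own z axis and vertical below 0.15 rad)) and contact force between the fingers and strip1 below 0.2 N and contact force between the fingers and strip2 below 0.2 N and contact force between the fingers and strip3 below 0.2 N and contact force between the fingers and strip4 below 0.2 N), for 0.2 s.
3. the wedge bites between strips and bar while gripped (((x of strip1_c in the frame of fixture between -0.055 and -0.01 m and y of strip1_c in the frame of fixture between 0.013 and 0.057 m and z of strip1_c in the frame of fixture between 0.03 and 0.036 m and angle between strip1_c's own z axis and vertical below 0.15 rad) or (x of strip2_c in the frame of fixture between -0.055 and -0.01 m and y of strip2_c in the frame of fixture between 0.013 and 0.057 m and z of strip2_c in the frame of fixture between 0.03 and 0.036 m and angle between strip2_c's own z axis and vertical below 0.15 rad) or (x of strip3_c in the frame of fixture between -0.055 and -0.01 m and y of strip3_c in the frame of fixture between 0.013 and 0.057 m and z of strip3_c in the frame of fixture between 0.03 and 0.036 m and angle between strip3_c's own z axis and vertical below 0.15 rad) or (x of strip4_c in the frame of fixture between -0.055 and -0.01 m and y of strip4_c in the frame of fixture between 0.013 and 0.057 m and z of strip4_c in the frame of fixture between 0.03 and 0.036 m and angle between strip4_c's own z axis and vertical below 0.15 rad)) and contact force between wedge and bar above 3 N and contact force between plate and pins above 2 N and contact force between the fingers and wedge above 2 N), for 0.2 s.
At the end, for the whole second after the job is handed in: Plate flat on the fixture (1.5 mm, 0.03 rad), within 4 mm of its place at the pins; a strip stands between plate and bar within 22 mm of the middle; wedge flat, in line, off the plate, pressing the bar with over 3 N and the plate on its pins with over 2 N, fingers still on it with over 2 N (all of step 3 and x of plate_c in the frame of fixture between 0.0415 and 0.0485 m and y of plate_c in the frame of fixture between 0.031 and 0.039 m and z of plate_c in the frame of fixture between 0.0205 and 0.0235 m and angle between plate_c's own z axis and vertical below 0.03 rad and angle between the x axis of plate_c and the x axis of fixture, either way round below 0.06 rad and z of wedge_grip in the frame of fixture between 0.026 and 0.035 m and angle between the y axis of wedge_grip and the y axis of fixture, either way round below 0.08 rad and contact force between wedge and plate below 0.5 N); the arm keeps its last pose, push and grip.
It fails at once if the wedge is driven against the plate itself (contact force between wedge and plate above 2 N).
It fails at once if another thing on the bench is pushed more than 30 mm (distance of any of transformer, screwdriver, reel, cleaner, brush, tbolt, meter from where it was at the start of the episode above 0.03 m).
It also fails if it takes over 72 s, if anything falls off the work surface, if the arm or the gripper's body presses on something with over 40 N, if the wrist force passes 120 N, or if a joint passes its speed limit or range.

## Working session

There is one attempt and no reset: what is moved stays moved. The work goes in short steps, Python scripts to look and compute and a tool call to move; the robot and the scene stay as the last step left them, time stands still between calls to the robot, and variables do not carry over. Pictures are saved under pics/ and viewed, at most 10 in all, crops included, and the job is handed in when it is done.

Besides the shell and the picture viewer there is one more tool, called after ">>>" as a command line: name --argument value ..., lists and objects as JSON in quotes. play_rows: Moves the arm, as the interface text tells. Scaled input: -1 to 1 covers 0.04 m each way for a shift and pi rad each way for a turn. Its arguments: {"type":"object","properties":{"moves":{"type":"array"},"grip":{"type":"number"},"squeeze":{"type":"number"}},"required":["moves"]}

```bash
mkdir -p pics; cat > h.py <<'E'
import numpy as np, cv2
from station import arm
def grab(name):
    m=arm.camera_model(name); im,d=arm.camera(name)
    np.savez('%s.npz'%name,im=im,d=d,K=m['K'],k1=m['k1'],T=m['world_from_camera']); return im,d,m
def world(d,m):
    K=np.array(m['K']);T=np.array(m['world_from_camera']);k1=float(m['k1'])
    v,u=np.mgrid[:d.shape[0],:d.shape[1]]
    P=np.stack([u,v],-1).reshape(-1,1,2).astype(float)
    s=cv2.undistortPoints(P,K,np.array([k1,0,0,0,0.])).reshape(d.shape+(2,))
    C=np.concatenate([s*d[...,None],d[...,None]],-1)
    W=C@T[:3,:3].T+T[:3,3]; W[d<=0]=np.nan; return W
E
python3 - <<'E'
from h import *
print(arm.sense())
for n in ('top','side'):
    im,d,m=grab(n); cv2.imwrite('pics/%s0.png'%n,im[...,::-1]); print(n,np.round(m['world_from_camera'],3).tolist(),m['K'],m['k1'],(d>0).mean())
E
```

```text
{'clock': 0.0, 'joint_positions': array([ 1.11008796,  0.38423398,  0.01634428,  1.37118271, -0.00626512,
        1.3882019 , -0.04650549]), 'dq': array([-0.00094577, -0.00059358,  0.00078917,  0.00173656,  0.00077523,
       -0.00094193, -0.00019214]), 'tau': array([ 1.30922479e-03, -6.27600217e+01,  8.44728816e-01, -3.71825552e+01,
        1.65649247e-02,  1.40950328e-02,  1.43978184e-05]), 'eef_pos': array([ 0.24210368, -0.57601585,  0.40366798]), 'orientation': array([-3.13961727e+00,  5.95913380e-05,  3.97900414e-01]), 'force': array([0.02782297, 0.15164039, 0.54324542]), 'ft_torque': array([-0.05372524,  0.02159095,  0.03540063]), 'finger_force': 0.0, 'opening': 0.08559762663277998}
top [[0.02, -0.986, 0.166, 0.312], [-1.0, -0.022, -0.011, 0.005], [0.015, -0.166, -0.986, 1.291], [0.0, 0.0, 0.0, 1.0]] [[454.12902689   0.         322.74976345]
 [  0.         454.12902689 198.41468019]
 [  0.           0.           1.        ]] -0.1314735109222942 0.99600390625
side [[0.871, -0.282, 0.402, -0.012], [-0.491, -0.472, 0.732, -0.943], [-0.016, -0.835, -0.55, 0.743], [0.0, 0.0, 0.0, 1.0]] [[459.70074059   0.         317.10657778]
 [  0.         459.70074059 200.26284883]
 [  0.           0.           1.        ]] -0.12021872058603904 0.99598046875
```

View pics/top0.png

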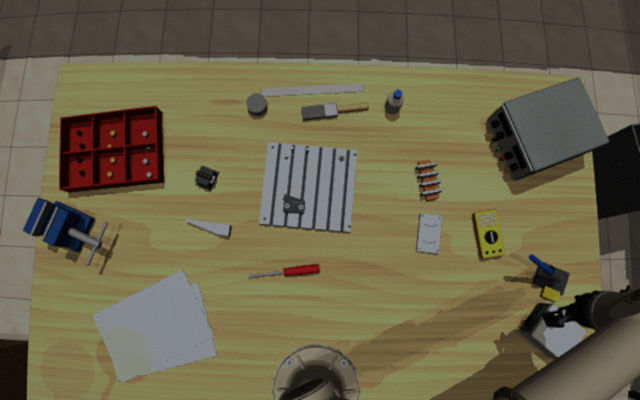

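View pics/side0.png

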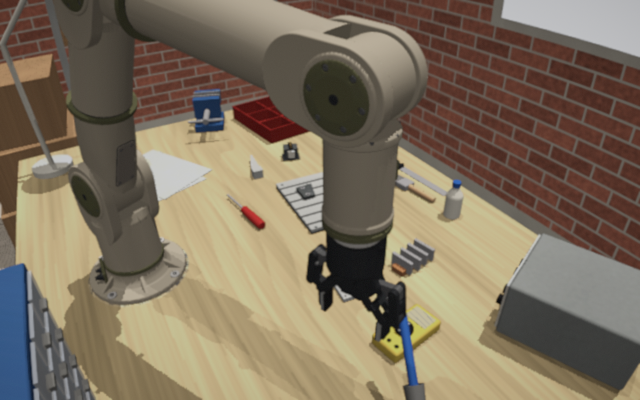

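The top view shows the fixture at (308,188) with the bar at (293,205), the plate at (428,233), the strip rack at (428,180), and the wedge at (210,228) with its thin end left. The side view shows the strips standing in the rack at (412,257).

```bash
python3 - <<'E'
from h import *
z=np.load('top.npz'); W=world(z['d'],dict(K=z['K'],T=z['T'],k1=z['k1']))
def rect(box,lo,hi):
    u0,v0,u1,v1=box; P=W[v0:v1,u0:u1].reshape(-1,3); P=P[(P[:,2]>lo)&(P[:,2]<hi)]
    r=cv2.minAreaRect(P[:,:2].astype(np.float32)); return len(P),np.round(r[0],4),np.round(r[1],4),round(r[2],2),np.round(np.median(P[:,2]),4)
print('bench',np.nanmedian(W[240:255,330:400,2]),np.nanstd(W[240:255,330:400,2]))
print('fix',rect((255,135,362,238),.009,.024))
print('bar',rect((278,190,310,216),.0235,.05))
print('pins',rect((278,148,350,165),.024,.05), rect((265,140,325,190),.022,.05))
P=W[140:190,262:350].reshape(-1,3);P=P[P[:,2]>.0225];print(np.round(P,3).tolist()[:25])
print('plate',rect((412,208,445,258),.006,.03))
print('rack',rect((410,155,446,202),.006,.06));
for b in ((414,155,442,170),(414,168,442,180),(414,178,442,190),(414,188,442,202)): print(rect(b,.028,.06))
print('wedge',rect((182,213,236,240),.01,.05), rect((210,213,236,240),.022,.05))
E
```

```text
Traceback (most recent call last):
  File "h.py", line 7, in world
    K=np.array(m['K']);T=np.array(m['world_from_camera']);k1=float(m['k1'])
                                  ~^^^^^^^^^^^^^^^^^^^^^
KeyError: 'world_from_camera'
```

```bash
python3 - <<'E'
from h import *
z=np.load('top.npz'); im=z['im'][...,::-1]
a=cv2.resize(im[135:240,250:365],None,fx=5,fy=5,interpolation=cv2.INTER_CUBIC)
cv2.imwrite('pics/fix.png',a[:520,:575])
E
```

```text
(no output)
```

View pics/fix.png

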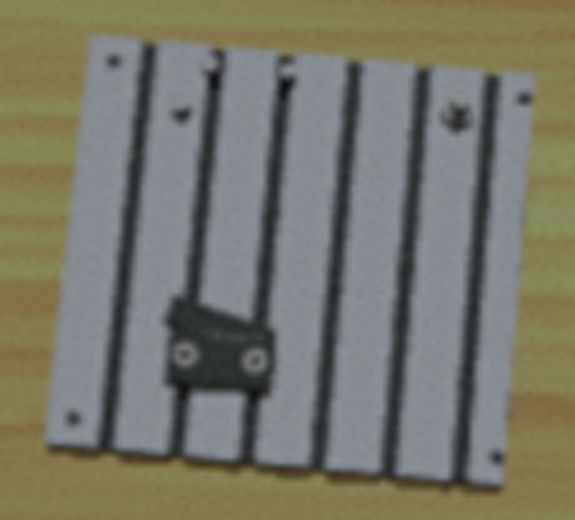

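The fixture, viewed from above, has its x axis up with a slight tilt to the right. The back pins are at about (212,65) and (287,75), the side pin at (180,112), the bar at (220,345), and the T-bolt at (457,115).

```bash
python3 - <<'E'
from h import *
z=np.load('top.npz'); W=world(z['d'],dict(K=z['K'],world_from_camera=z['T'],k1=z['k1']))
def rect(box,lo,hi):
    u0,v0,u1,v1=box; P=W[v0:v1,u0:u1].reshape(-1,3); P=P[(P[:,2]>lo)&(P[:,2]<hi)]
    if len(P)<3: return len(P)
    r=cv2.minAreaRect(P[:,:2].astype(np.float32)); return len(P),np.round(r[0],4),np.round(r[1],4),round(r[2],2),np.round(np.median(P[:,2]),4)
print('bench',np.nanmedian(W[240:255,330:400,2]),np.nanstd(W[240:255,330:400,2]))
print('fix',rect((255,135,362,238),.008,.024))
print('bar',rect((278,190,310,216),.0225,.05))
P=W[140:190,262:350].reshape(-1,3);P=P[P[:,2]>.0225];print(np.round(P,3).tolist()[:25])
print('plate',rect((412,208,445,258),.006,.03))
print('rack',rect((410,155,446,202),.006,.06));
for b in ((414,155,442,170),(414,168,442,180),(414,178,442,190),(414,188,442,202)): print(rect(b,.028,.06))
print('wedge',rect((182,213,236,240),.01,.05), rect((210,213,236,240),.022,.05))
E
```

```text
bench 0.00023275015523416265 0.0026764147289193036
fix (6416, array([0.553 , 0.0199]), array([0.2892, 0.2606]), 85.92, np.float64(0.0156))
bar (322, array([0.5096, 0.0727]), array([0.0614, 0.049 ]), 86.08, np.float64(0.0281))
[[0.676, 0.084, 0.029], [0.675, 0.081, 0.032], [0.675, 0.088, 0.024], [0.673, 0.084, 0.031], [0.674, 0.082, 0.025], [0.673, 0.079, 0.029], [0.671, 0.114, 0.023], [0.67, 0.087, 0.031], [0.67, 0.084, 0.029], [0.67, 0.081, 0.029], [0.67, 0.078, 0.03], [0.671, 0.041, 0.032], [0.671, 0.038, 0.031], [0.67, 0.035, 0.034], [0.673, 0.033, 0.025], [0.668, 0.084, 0.028], [0.668, 0.081, 0.028], [0.668, 0.041, 0.031], [0.668, 0.038, 0.031], [0.669, 0.035, 0.027], [0.666, 0.041, 0.027], [0.666, 0.038, 0.028], [0.666, 0.035, 0.027], [0.664, 0.03, 0.024], [0.659, 0.113, 0.023]]
plate (830, array([ 0.4307, -0.3125]), array([0.0713, 0.1397]), 81.03, np.float64(0.012))
rack (656, array([ 0.599 , -0.3206]), array([0.1392, 0.0894]), 4.81, np.float64(0.0203))
(68, array([ 0.6301, -0.3073]), array([0.0095, 0.0587]), 12.57, np.float64(0.0383))
(72, array([ 0.6039, -0.3157]), array([0.0631, 0.0262]), 81.78, np.float64(0.0382))
(79, array([ 0.5695, -0.32  ]), array([0.029 , 0.0569]), 8.45, np.float64(0.0374))
(65, array([ 0.5528, -0.3194]), array([0.009 , 0.0571]), 13.43, np.float64(0.0375))
wedge (359, array([0.4263, 0.3156]), array([0.1297, 0.052 ]), 83.92, np.float64(0.0211)) (133, array([0.4322, 0.2787]), array([0.0578, 0.0314]), 86.09, np.float64(0.0274))
```

>>> play_rows --moves '[{"tx":0.77,"ty":-0.47},{"tx":0.77,"ty":-0.47},{"tx":0.77,"ty":-0.47},{"tx":0.77,"ty":-0.47},{"tx":0.77,"ty":-0.47},{"tx":0.77,"ty":-0.47},{"tx":0.77,"ty":-0.47},{"tx":0.77,"ty":-0.47},{"tx":0.77,"ty":-0.47},{"spin":0.045},{"spin":0.045},{"spin":0.045},{"spin":0.045},{}]' --grip 1 --squeeze 40

```text
$.moves[0]: bad value
```

```bash
cat >> h.py <<'E'
def goto(x,y,yaw,zg=None,t=0.155):
    "prints spin first, then tool-axis shift totals (units) to bring the grasp point to x,y,zg at yaw"
    s=arm.sense(); p=s['eef_pos']; y0=s['orientation'][2]
    dy=(yaw-y0+np.pi)%(2*np.pi)-np.pi; c,sn=np.cos(yaw),np.sin(yaw); d=np.array([x,y])-p[:2]
    print('pos',np.round(p,4),np.round(s['orientation'],3),'q7 %.2f'%s['joint_positions'][6],'t %.2f'%s['clock'])
    print('spin %.4f  tx %.3f ty %.3f tz %.3f'%(-dy/np.pi,(c*d[0]+sn*d[1])/.04,(sn*d[0]-c*d[1])/.04,0 if zg is None else (p[2]-t-zg)/.04), 'in order: spin first')
E
python3 - <<'E'
from h import *
print(arm.sense()['eef_pos'],arm.sense()['orientation'])
im,d,m=grab('wrist'); cv2.imwrite('pics/w1.png',im[...,::-1]); print(np.round(m['world_from_camera'],3).tolist(),m['K'][0],m['k1'])
E
```

```text
[ 0.24213268 -0.57603444  0.40377995] [-3.13983760e+00 -6.01292818e-06  3.97939232e-01]
[[0.388, -0.874, -0.293, 0.317], [-0.922, -0.368, -0.12, -0.544], [-0.003, 0.317, -0.949, 0.374], [0.0, 0.0, 0.0, 1.0]] [348.19183729   0.         317.5630574 ] -0.07819117383608327
```

View pics/w1.png

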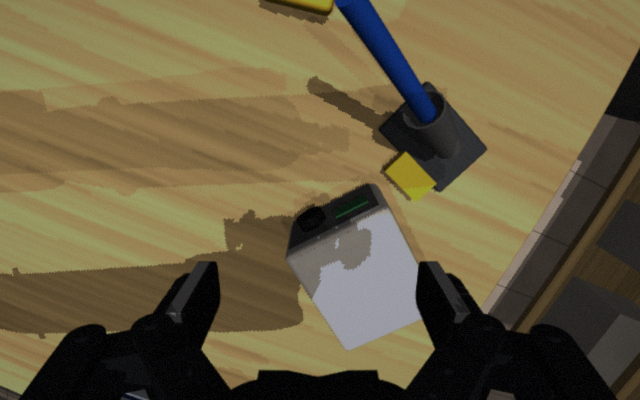

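The wrist view shows only the soldering station below, because the move was refused. The fingers are at the bottom, at (190,290) and (440,290). I'll retry with every field filled in.

>>> play_rows --moves '[{"tx":0.77,"ty":-0.47,"tz":0,"spin":0},{"tx":0.77,"ty":-0.47,"tz":0,"spin":0},{"tx":0.77,"ty":-0.47,"tz":0,"spin":0},{"tx":0.77,"ty":-0.47,"tz":0,"spin":0},{"tx":0.77,"ty":-0.47,"tz":0,"spin":0},{"tx":0.77,"ty":-0.47,"tz":0,"spin":0},{"tx":0.77,"ty":-0.47,"tz":0,"spin":0},{"tx":0.77,"ty":-0.47,"tz":0,"spin":0},{"tx":0.77,"ty":-0.47,"tz":0,"spin":0},{"tx":0,"ty":0,"tz":0,"spin":0.045},{"tx":0,"ty":0,"tz":0,"spin":0.045},{"tx":0,"ty":0,"tz":0,"spin":0.045},{"tx":0,"ty":0,"tz":0,"spin":0.045},{"tx":0,"ty":0,"tz":0,"spin":0}]' --grip 1 --squeeze 40

```text
clock: 1.9
eef_pos: [0.4321, -0.3127, 0.4044]
orientation: [-3.141, 0.001, -0.167]
force: [0.1, -0.8, 0.1]
opening: 0.0854
finger_force: 0.0
```

```bash
python3 - <<'E'
from h import *
print(arm.sense()['eef_pos'],arm.sense()['orientation'])
im,d,m=grab('wrist'); cv2.imwrite('pics/w2.png',im[...,::-1])
E
```

```text
[ 0.43209713 -0.31271914  0.40443579] [-3.14131100e+00  5.06929354e-04 -1.66721523e-01]
```

View pics/w2.png

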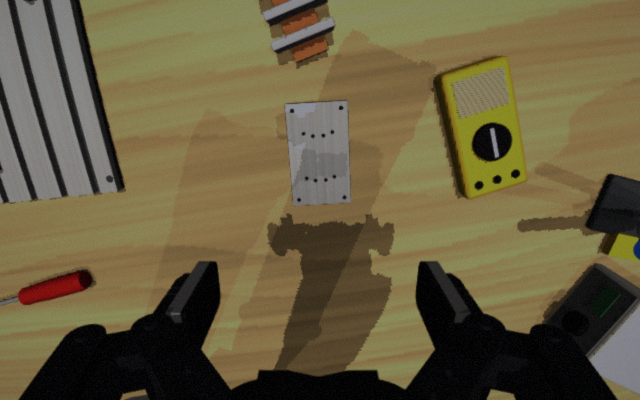

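The wrist view shows the plate with top-face corners at about (286,103), (347,101), (350,202) and (293,205), and the rack above it near (300,30).

```bash
cat >> h.py <<'E'
def px(uv,z,f):
    "pixels -> world x,y on the plane z, using the saved view f"
    f=np.load('%s.npz'%f); T=f['T']
    s=cv2.undistortPoints(np.array(uv,float).reshape(-1,1,2),f['K'],np.array([float(f['k1']),0,0,0,0])).reshape(-1,2)
    r=np.c_[s,np.ones(len(s))]@T[:3,:3].T; return (T[:3,3]+r*((z-T[2,3])/r[:,2])[:,None])[:,:2]
def quad(mask,f,z):
    c=max(cv2.findContours(mask.astype(np.uint8),cv2.RETR_EXTERNAL,cv2.CHAIN_APPROX_NONE)[0],key=cv2.contourArea)
    P=px(c.reshape(-1,2),z,f).astype(np.float32); return cv2.minAreaRect(P)
E
python3 - <<'E'
from h import *
print(px([(286,103),(347,101),(350,202),(293,205)],.012,'wrist'))
f=np.load('wrist.npz'); hsv=cv2.cvtColor(f['im'],cv2.COLOR_RGB2HSV)
m=np.zeros((400,640),bool); m[90:215,275:360]=(hsv[90:215,275:360,1]<55)
print(m.sum()); r=quad(cv2.morphologyEx(m.astype(np.uint8),cv2.MORPH_OPEN,np.ones((5,5))),'wrist',.012); print(r)
goto(*r[0],-.167,.02)
E
```

```text
[[ 0.49463203 -0.29015696]
 [ 0.48634026 -0.35141419]
 [ 0.37836917 -0.33941019]
 [ 0.38532108 -0.27661891]]
6152
((0.43635785579681396, -0.3140648901462555), (0.06362129747867584, 0.11002173274755478), 83.88301849365234)
pos [ 0.4321 -0.3127  0.4045] [-3.141  0.    -0.164] q7 -1.19 t 1.95
spin 0.0008  tx 0.110 ty 0.016 tz 5.737 in order: spin first
```

>>> play_rows --moves '[{"tx":0.11,"ty":0.024,"tz":0.5,"spin":-0.0185},{"tx":0,"ty":0,"tz":0.9,"spin":0},{"tx":0,"ty":0,"tz":0.9,"spin":0},{"tx":0,"ty":0,"tz":0.9,"spin":0},{"tx":0,"ty":0,"tz":0.9,"spin":0},{"tx":0,"ty":0,"tz":0.8,"spin":0},{"tx":0,"ty":0,"tz":0.6,"spin":0},{"tx":0,"ty":0,"tz":0.3,"spin":0},{"tx":0,"ty":0,"tz":0,"spin":0}]'

```text
clock: 3.08
eef_pos: [0.4362, -0.3143, 0.1722]
orientation: [-3.141, 0.001, -0.108]
force: [-0.6, -0.4, 0.4]
opening: 0.0854
finger_force: 0.0
```

>>> play_rows --moves '[{"tx":0,"ty":0,"tz":0,"spin":0},{"tx":0,"ty":0,"tz":0,"spin":0},{"tx":0,"ty":0,"tz":0,"spin":0},{"tx":0,"ty":0,"tz":0,"spin":0}]' --grip 0.3 --squeeze 40

```text
clock: 3.58
eef_pos: [0.4369, -0.3147, 0.1742]
orientation: [3.141, -0.002, -0.109]
force: [-0.7, 1.0, 5.9]
opening: 0.0625
finger_force: 43.8
```

>>> play_rows --moves '[{"tx":0,"ty":0,"tz":-0.5,"spin":0},{"tx":0,"ty":0,"tz":-1,"spin":0},{"tx":0,"ty":-0.3,"tz":-1,"spin":0},{"tx":0.3,"ty":-0.7,"tz":-1,"spin":0},{"tx":0.5,"ty":-0.8,"tz":-1,"spin":0},{"tx":0.6,"ty":-0.9,"tz":-1,"spin":0},{"tx":0.6,"ty":-0.9,"tz":-0.25,"spin":0},{"tx":0.5,"ty":-0.7,"tz":0,"spin":0},{"tx":0.23,"ty":-0.4,"tz":0,"spin":0},{"tx":0,"ty":0,"tz":0,"spin":0},{"tx":0,"ty":0,"tz":0,"spin":0}]'

```text
clock: 4.95
eef_pos: [0.5646, -0.1412, 0.4025]
orientation: [3.141, 0.001, -0.112]
force: [-0.0, -0.1, -1.9]
opening: 0.0627
finger_force: 45.2
```

```bash
python3 - <<'E'
from h import *
im,d,m=grab('wrist'); cv2.imwrite('pics/w3.png',im[...,::-1])
E
```

```text
(no output)
```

View pics/w3.png

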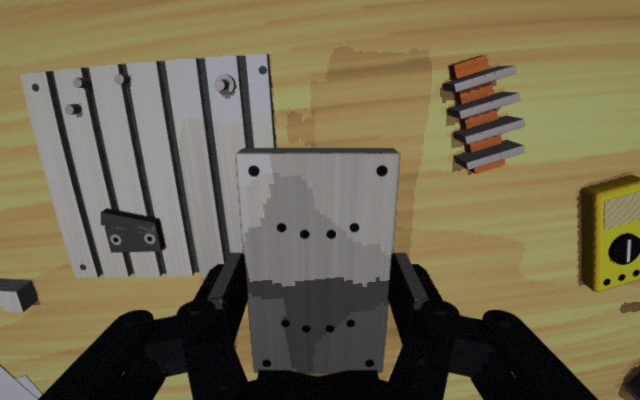

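The wrist view shows the plate held, with corners at about (239,153), (397,153), (382,370) and (255,371). The fixture corners are at (23,73), (269,54) and (76,277), the pins at (80,82), (121,78) and (71,109), and the bar around (133,232). The rack is at (485,115).

```bash
python3 - <<'E'
from h import *
f=np.load('wrist.npz'); im=f['im']; hsv=cv2.cvtColor(im,cv2.COLOR_RGB2HSV); g=cv2.cvtColor(im,cv2.COLOR_RGB2GRAY)
S=hsv[...,1].astype(int)
def edgeline(pts,horiz):
    # pts: scan along perpendicular for sat threshold crossing
    out=[]
    for (a,b,dirn) in pts: pass
wood=cv2.GaussianBlur(S.astype(np.float32),(3,3),0)
print('sat wood',S[300:310,100:110].mean(),'fix',S[150:160,40:50].mean())
th=(S[30:40,100:200].mean()+S[120:130,50:60].mean())/2
L=[];Tp=[];B=[]
for v in range(95,265,4):
    u0=23+(76-23)*(v-73)/204; us=np.arange(int(u0)-9,int(u0)+10); i=np.where(wood[v,us]<th)[0]
    if len(i): L.append((us[i[0]]-.5,v))
for u in range(35,262,4):
    v0=73+(54-73)*(u-23)/246; vs=np.arange(int(v0)-9,int(v0)+10); i=np.where(wood[vs,u]<th)[0]
    if len(i): Tp.append((u,vs[i[0]]-.5))
for u in list(range(82,190,4)):
    vs=np.arange(285,264,-1); i=np.where(wood[vs,u]<th)[0]
    if len(i): B.append((u,vs[i[0]]+.5))
def fit(P,z):
    W=px(P,z,'wrist').astype(np.float32); l=cv2.fitLine(W,cv2.DIST_HUBER,0,.001,.001).ravel(); return l
l,t,b=fit(L,.016),fit(Tp,.016),fit(B,.008)
for q in (l,t,b): print(q, np.degrees(np.arctan(q[1]/q[0])))
# pose: yaw from all; left line is y=+.13, top line x=+.12
yaw=np.mean([np.arctan(l[1]/l[0]),np.arctan2(t[1],t[0])%np.pi-np.pi/2]); print('yaw',yaw)
ex=np.array([np.cos(yaw),np.sin(yaw)]); ey=np.array([-ex[1],ex[0]])
o=ex*(ex@t[2:]-.12)+ey*(ey@l[2:]-.13); print('origin',o)
fx=lambda p:np.c_[(p-o)@ex,(p-o)@ey]
print('bottom edge x',ex@(b[2:]-o),'corners',fx(px([(23,73),(269,54),(76,277)],.016,'wrist')))
print('pins',fx(px([(80,82),(121,78),(71,109)],.030,'wrist')))
print('bar top face',fx(px([(101,212),(162,221),(105,226),(159,251)],.028,'wrist')))
c=px([(239,153),(397,153),(382,370),(255,371)],.2403,'wrist'); print('plate',c.mean(0)-arm.sense()['eef_pos'][:2],c,np.arctan2(*(c[0]-c[3])[::-1]),np.arctan2(*(c[1]-c[2])[::-1]))
x0,y0=20,40;a=cv2.resize(im[60:270,15:215],None,fx=3.8,fy=2.8*1,interpolation=cv2.INTER_CUBIC)
cv2.imwrite('pics/w3c.png',a[...,::-1])
E
```

```text
sat wood 117.12 fix 7.48
[ 0.99740595 -0.0719815   0.58225155  0.16404685] -4.1278057
[0.06698484 0.997754   0.6849703  0.04320339] 86.15917
[0.06689968 0.9977597  0.4451667  0.12789756] 86.16406
yaw -0.06953944
origin [0.5641079  0.03499563]
bottom edge x -0.12510885 corners [[ 0.12039262  0.12561413]
 [ 0.1192485  -0.13327157]
 [-0.11980787  0.12816349]]
pins [[0.10521936 0.05318242]
 [0.10564023 0.00998978]
 [0.08015633 0.06893079]]
bar top face [[-0.03139337  0.0638868 ]
 [-0.04442157 -0.00379056]
 [-0.04810338  0.06335904]
 [-0.08060004  0.00681519]]
plate [-0.00054527  0.0001477 ] [[ 0.6214495  -0.1168975 ]
 [ 0.61466641 -0.17751084]
 [ 0.50680791 -0.16665291]
 [ 0.5131643  -0.10411266]] -0.11752228060732778 -0.10033032744544684
```

View pics/w3c.png

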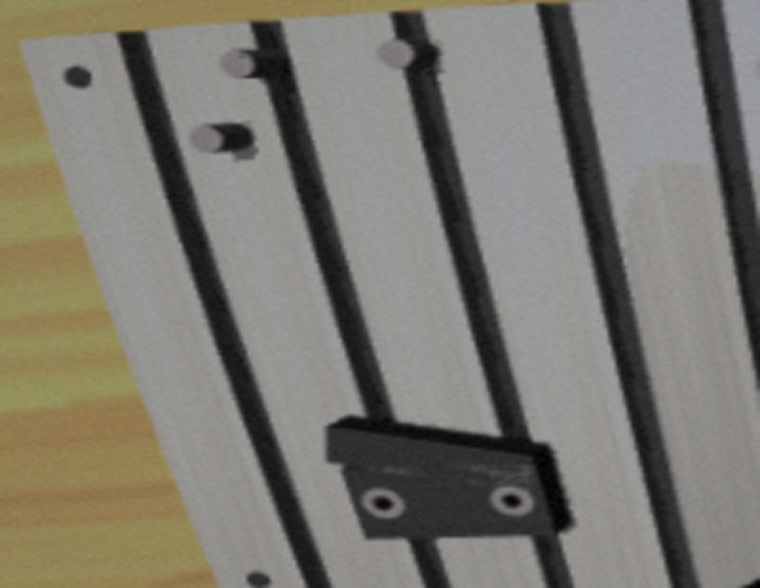

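The crop shows pin tops at image (77.4,82.5), (118.7,79.3) and (69.5,109.3). The bar's front top edge runs from (101,213) to (156,222). That puts the bar gap near 29 mm, so two strips.

>>> play_rows --moves '[{"tx":0.1,"ty":-0.6,"tz":0,"spin":-0.0132},{"tx":0.1,"ty":-0.9,"tz":0,"spin":0},{"tx":0.1,"ty":-0.9,"tz":0,"spin":0},{"tx":0.1,"ty":-0.9,"tz":0,"spin":0},{"tx":0.1,"ty":-0.9,"tz":0.6,"spin":0},{"tx":0.1,"ty":-0.6,"tz":0.9,"spin":0},{"tx":0.1,"ty":-0.34,"tz":0.9,"spin":0},{"tx":0,"ty":0,"tz":0.9,"spin":0},{"tx":0,"ty":0,"tz":0.9,"spin":0},{"tx":0,"ty":0,"tz":0.49,"spin":0},{"tx":0,"ty":0,"tz":0,"spin":0}]'

```text
clock: 6.38
eef_pos: [0.6078, 0.0634, 0.214]
orientation: [3.141, 0.003, -0.068]
force: [-0.3, 0.3, -2.1]
opening: 0.0624
finger_force: 45.2
```

```bash
cat >> h.py <<'E'
yawF=-.0697; oF=np.array([.5640,.0338]); exF=np.array([np.cos(yawF),np.sin(yawF)]); eyF=np.array([-exF[1],exF[0]])
def F(x,y): return oF+x*exF+y*eyF
def toF(p): p=np.atleast_2d(p)-oF; return np.c_[p@exF,p@eyF]
E
python3 - <<'E'
from h import *
goto(*F(.041,.031),-.0697,.0915-.055,)
z=.2155-.1622
im,d,m=grab('wrist'); cv2.imwrite('pics/w4.png',im[...,::-1])
print(arm.sense()['eef_pos'],toF(arm.sense()['eef_pos'][:2]))
E
```

```text
pos [0.6078 0.0634 0.214 ] [ 3.141e+00  3.000e-03 -6.800e-02] q7 -1.94 t 6.38
spin 0.0006  tx -0.016 ty 0.038 tz 0.563 in order: spin first
[0.60848619 0.06352327 0.21558338] [[0.04230813 0.03274928]]
```

View pics/w4.png

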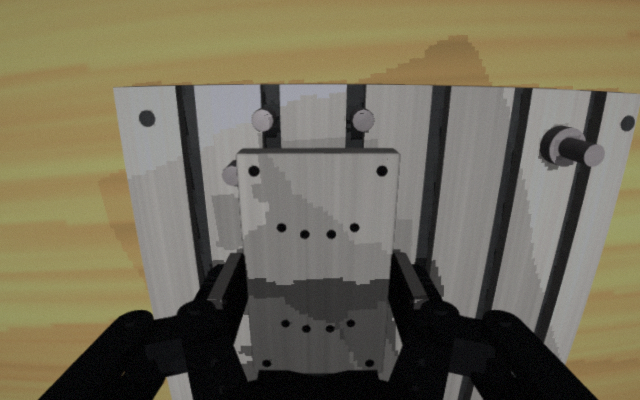

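The wrist view shows the plate hovering over the fixture. The back pin tops are at (262,120) and (363,120), and the side pin is partly hidden at (231,172).

```bash
python3 - <<'E'
from h import *
w=px([(262,119.5),(363,119.5),(231,172)],.030,'wrist'); print(toF(w))
z=.2156-.1622
c=px([(238,153),(398,153)],z,'wrist'); print(toF(c), toF(arm.sense()['eef_pos'][:2]))
E
```

```text
[[0.10540369 0.05724909]
 [0.10547232 0.01320644]
 [0.08172603 0.07259748]]
[[0.0954199  0.06330665]
 [0.09555083 0.00231791]] [[0.04230813 0.03274928]]
```

>>> play_rows --moves '[{"tx":0,"ty":0.02,"tz":0.3,"spin":0},{"tx":0,"ty":0,"tz":0.28,"spin":0},{"tx":0,"ty":0,"tz":0,"spin":0},{"tx":0.07,"ty":-0.05,"tz":0,"spin":0},{"tx":0.06,"ty":-0.05,"tz":0,"spin":0},{"tx":0.05,"ty":-0.04,"tz":0,"spin":0},{"tx":0,"ty":0,"tz":0,"spin":0}]'

```text
clock: 7.3
eef_pos: [0.6139, 0.0662, 0.1911]
orientation: [3.138, 0.007, -0.07]
force: [-13.7, -5.5, 5.3]
opening: 0.0625
finger_force: 45.9
```

>>> play_rows --moves '[{"tx":-0.03,"ty":0,"tz":0.1,"spin":0},{"tx":0,"ty":0,"tz":0.1,"spin":0},{"tx":0,"ty":0,"tz":0,"spin":0},{"tx":0,"ty":0,"tz":0,"spin":0},{"tx":0,"ty":0,"tz":0,"spin":0}]'

```text
clock: 7.92
eef_pos: [0.6154, 0.0661, 0.1883]
orientation: [3.139, -0.003, -0.07]
force: [-14.7, -8.1, 30.8]
opening: 0.0622
finger_force: 54.8
```

>>> play_rows --moves '[{"tx":-0.05,"ty":0.06,"tz":-0.12,"spin":0},{"tx":0,"ty":0,"tz":0,"spin":0}]'

```text
clock: 8.18
eef_pos: [0.6128, 0.0656, 0.1895]
orientation: [-3.141, -0.001, -0.068]
force: [1.5, -1.4, 0.8]
opening: 0.0625
finger_force: 51.7
```

>>> play_rows --moves '[{"tx":0,"ty":0,"tz":0,"spin":0},{"tx":0,"ty":0,"tz":0,"spin":0},{"tx":0,"ty":0,"tz":-0.5,"spin":0},{"tx":0,"ty":0,"tz":-0.6,"spin":0},{"tx":0,"ty":0,"tz":0,"spin":0}]' --grip 1

```text
clock: 8.8
eef_pos: [0.6136, 0.066, 0.2362]
orientation: [-3.14, -0.005, -0.068]
force: [0.7, -0.8, 0.0]
opening: 0.0854
finger_force: 0.0
```

>>> play_rows --moves '[{"tx":0,"ty":0,"tz":0,"spin":0},{"tx":0,"ty":0,"tz":0,"spin":0},{"tx":0,"ty":0,"tz":0,"spin":0},{"tx":0,"ty":0,"tz":0,"spin":0},{"tx":0,"ty":0,"tz":0,"spin":0}]' --grip 0

```text
clock: 9.43
eef_pos: [0.6124, 0.0655, 0.2325]
orientation: [-3.142, 0.0, -0.068]
force: [0.5, 1.1, -0.2]
opening: -0.0003
finger_force: 0.0
```

>>> play_rows --moves '[{"tx":0,"ty":0,"tz":0.5,"spin":0},{"tx":0,"ty":0,"tz":0.25,"spin":0},{"tx":0,"ty":0,"tz":0.1,"spin":0},{"tx":0,"ty":0,"tz":0.1,"spin":0},{"tx":0,"ty":0,"tz":0,"spin":0},{"tx":0,"ty":0,"tz":0,"spin":0},{"tx":0,"ty":0,"tz":0,"spin":0}]'

```text
clock: 10.3
eef_pos: [0.6116, 0.0658, 0.2012]
orientation: [3.139, 0.0, -0.068]
force: [-34.5, -7.5, 66.3]
opening: -0.0001
finger_force: 33.3
```

>>> play_rows --moves '[{"tx":0,"ty":0,"tz":-0.7,"spin":0},{"tx":0,"ty":0,"tz":-1,"spin":0},{"tx":0,"ty":0,"tz":-1,"spin":0},{"tx":0,"ty":0,"tz":-1,"spin":0},{"tx":0,"ty":0,"tz":-0.5,"spin":0},{"tx":0,"ty":0,"tz":0,"spin":0}]' --grip 1

```text
clock: 11.05
eef_pos: [0.6128, 0.0657, 0.3635]
orientation: [-3.141, -0.002, -0.068]
force: [-0.4, 0.3, -0.9]
opening: 0.0854
finger_force: 0.0
```

```bash
python3 - <<'E'
from h import *
im,d,m=grab('wrist'); W=world(d,m); cv2.imwrite('pics/w5.png',im[...,::-1])
P=W.reshape(-1,3); f=toF(P[:,:2])
print('fixture z',np.nanmedian(P[(abs(f[:,0]-.05)<.03)&(abs(f[:,1]+.06)<.02),2]))
k=(f[:,0]>-.03)&(f[:,0]<.098)&(f[:,1]>-.02)&(f[:,1]<.078)
Q=P[k];g=f[k]; top=(Q[:,2]>.0235)&(Q[:,2]<.034)
c=g[top]; print(top.sum(),np.median(Q[top,2]))
# edges by robust row/column occupancy
for a,b,lab in ((0,1,'x'),(1,0,'y')):
    lo=[];hi=[]
    mid=np.median(c[:,b])
    for s in np.arange(-.02,.021,.005):
        q=np.sort(c[abs(c[:,b]-mid-s)<.0025][:,a]); lo.append(np.percentile(q,1));hi.append(np.percentile(q,99))
    print(lab,np.round(np.median(lo),4),np.round(np.median(hi),4),np.round(hi,4),np.round(lo,4))
print(cv2.minAreaRect(c.astype(np.float32)))
g0=np.array([.604,-.315]); goto(.50,-.315,-.16,.25)
E
```

```text
fixture z 0.016351659208250824
8327 0.02874772943859455
x -0.011 0.0964 [0.0964 0.0965 0.0964 0.0963 0.0965 0.0964 0.0965 0.0965 0.0964] [-0.011  -0.011  -0.011  -0.0109 -0.0112 -0.0109 -0.0112 -0.0111 -0.011 ]
y 0.0043 0.0668 [0.0667 0.0667 0.0674 0.0672 0.0671 0.0668 0.0668 0.0667 0.0669] [0.0042 0.0043 0.0051 0.0043 0.0045 0.004  0.0042 0.0043 0.0042]
((0.04238221049308777, 0.04032830521464348), (0.10978363454341888, 0.07441818714141846), 0.07038769125938416)
pos [0.6125 0.0655 0.3619] [ 3.142  0.    -0.068] q7 -1.90 t 11.10
spin 0.0292  tx -1.260 ty 9.839 tz -1.077 in order: spin first
```

```bash
python3 - <<'E'
from h import *
f=np.load('wrist.npz'); W=world(f['d'],dict(K=f['K'],world_from_camera=f['T'],k1=f['k1']))
g=toF(W.reshape(-1,3)[:,:2]).reshape(400,640,2); Z=W[...,2]
for y0 in (.013,.057,.035):
    k=(abs(g[...,1]-y0)<.0035)&(g[...,0]>.085)&(g[...,0]<.118)
    x=g[...,0][k];z=Z[k]; b=np.arange(.086,.118,.0015)
    print(y0,[(round(a*1e3,1),round(float(np.median(z[(x>=a)&(x<a+.0015)]))*1e3,1)) for a in b if ((x>=a)&(x<a+.0015)).any()])
im=f['im']; u,v=np.where((abs(g[...,1]-.035)<.045)&(abs(g[...,0]-.05)<.08))[::-1]
print(u.min(),u.max(),v.min(),v.max())
a=im[max(v.min()-5,0):v.max()+5,u.min()-5:u.max()+5]; s=min(800/a.shape[1],600/a.shape[0]); cv2.imwrite('pics/w5c.png',cv2.resize(a,None,fx=s,fy=s,interpolation=cv2.INTER_CUBIC)[...,::-1]); print(s)
E
```

```text
0.013 [(np.float64(86.0), 29.0), (np.float64(87.5), 28.6), (np.float64(89.0), 28.3), (np.float64(90.5), 29.1), (np.float64(92.0), 28.7), (np.float64(93.5), 28.9), (np.float64(95.0), 27.9), (np.float64(96.5), 18.8), (np.float64(98.0), 9.4), (np.float64(99.5), 30.0), (np.float64(101.0), 30.1), (np.float64(102.5), 31.0), (np.float64(104.0), 30.8), (np.float64(105.5), 30.5), (np.float64(107.0), 30.2), (np.float64(108.5), 23.7), (np.float64(110.0), 9.1), (np.float64(111.5), 9.7), (np.float64(113.0), 8.6), (np.float64(114.5), 8.7), (np.float64(116.0), 9.0), (np.float64(117.5), 9.4)]
0.057 [(np.float64(86.0), 28.7), (np.float64(87.5), 28.8), (np.float64(89.0), 28.4), (np.float64(90.5), 28.1), (np.float64(92.0), 28.9), (np.float64(93.5), 28.5), (np.float64(95.0), 28.6), (np.float64(96.5), 20.8), (np.float64(98.0), 8.9), (np.float64(99.5), 30.6), (np.float64(101.0), 30.2), (np.float64(102.5), 30.7), (np.float64(104.0), 30.6), (np.float64(105.5), 30.5), (np.float64(107.0), 30.5), (np.float64(108.5), 25.4), (np.float64(110.0), 8.9), (np.float64(111.5), 8.9), (np.float64(113.0), 8.7), (np.float64(114.5), 9.0), (np.float64(116.0), 8.2), (np.float64(117.5), 9.7)]
0.035 [(np.float64(86.0), 28.5), (np.float64(87.5), 28.5), (np.float64(89.0), 28.5), (np.float64(90.5), 27.9), (np.float64(92.0), 28.9), (np.float64(93.5), 28.7), (np.float64(95.0), 28.3), (np.float64(96.5), 20.8), (np.float64(98.0), 17.2), (np.float64(99.5), 16.8), (np.float64(101.0), 16.6), (np.float64(102.5), 16.7), (np.float64(104.0), 17.0), (np.float64(105.5), 16.6), (np.float64(107.0), 16.7), (np.float64(108.5), 16.6), (np.float64(110.0), 16.8), (np.float64(111.5), 16.7), (np.float64(113.0), 16.9), (np.float64(114.5), 16.1), (np.float64(116.0), 16.9), (np.float64(117.5), 15.8)]
147 491 78 399
1.834862385321101
```

View pics/w5c.png

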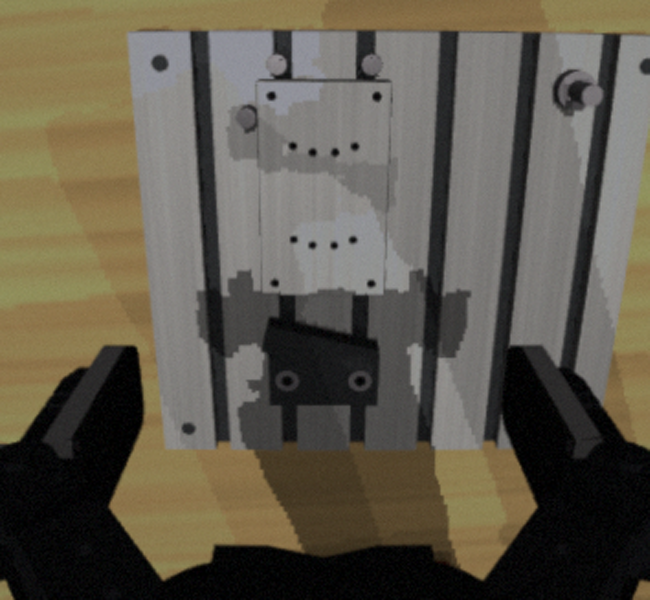

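The crop shows the plate flat on the fixture and square, with its back edge about 2.5 mm short of the back pins at (277,65) and (371,65). I'll regrip it, push it home and press again.

>>> play_rows --moves '[{"tx":0,"ty":0,"tz":1,"spin":0},{"tx":0,"ty":0,"tz":1,"spin":0},{"tx":0,"ty":0,"tz":1,"spin":0},{"tx":0,"ty":0,"tz":0.8,"spin":0},{"tx":0,"ty":0,"tz":0.42,"spin":0},{"tx":0,"ty":0,"tz":0,"spin":0},{"tx":0,"ty":0,"tz":0,"spin":0}]'

```text
clock: 11.98
eef_pos: [0.613, 0.0657, 0.195]
orientation: [-3.141, -0.002, -0.068]
force: [0.3, -0.7, 0.5]
opening: 0.0853
finger_force: 0.0
```

>>> play_rows --moves '[{"tx":0,"ty":0,"tz":0,"spin":0},{"tx":0,"ty":0,"tz":0,"spin":0},{"tx":0,"ty":0,"tz":0,"spin":0},{"tx":0.06,"ty":0,"tz":0,"spin":0},{"tx":0.06,"ty":0,"tz":0,"spin":0},{"tx":0.03,"ty":0,"tz":0,"spin":0},{"tx":0,"ty":0,"tz":0,"spin":0}]' --grip 0.3 --squeeze 60

```text
clock: 12.85
eef_pos: [0.6179, 0.0667, 0.2011]
orientation: [-3.142, -0.001, -0.067]
force: [-29.9, -2.4, 54.9]
opening: 0.026
finger_force: 27.5
```

>>> play_rows --moves '[{"tx":0.02,"ty":0,"tz":0,"spin":0},{"tx":0,"ty":0,"tz":0,"spin":0},{"tx":0,"ty":0,"tz":0,"spin":0}]'

```text
clock: 13.22
eef_pos: [0.6193, 0.0666, 0.2012]
orientation: [-3.141, -0.003, -0.067]
force: [-25.3, -1.2, 50.4]
opening: 0.0257
finger_force: 25.4
```

>>> play_rows --moves '[{"tx":0,"ty":0,"tz":-0.5,"spin":0},{"tx":0,"ty":0,"tz":-1,"spin":0},{"tx":0,"ty":0,"tz":-1,"spin":0},{"tx":0,"ty":0,"tz":-1,"spin":0},{"tx":-0.15,"ty":0,"tz":-0.7,"spin":0},{"tx":0,"ty":0,"tz":0,"spin":0},{"tx":0,"ty":0,"tz":0,"spin":0}]' --grip 1

```text
clock: 14.1
eef_pos: [0.6131, 0.0654, 0.3615]
orientation: [3.141, 0.0, -0.068]
force: [-0.8, -0.4, 0.1]
opening: 0.0854
finger_force: 0.0
```

```bash
cat > chk.py <<'E'
from h import *
im,d,m=grab('wrist'); W=world(d,m)
g=toF(W.reshape(-1,3)[:,:2]).reshape(400,640,2); Z=W[...,2]
def prof(axis,other,at,lo,hi,w=.0035,st=.0015):
    k=(abs(g[...,other]-at)<w); x=g[...,axis][k];z=Z[k]; b=np.arange(lo,hi,st)
    print('xy'[axis],'at',at,' '.join('%.1f:%.0f'%(a*1e3+st*500,np.median(z[(x>=a)&(x<a+st)])*1e3) for a in b if ((x>=a)&(x<a+st)).any()))
if __name__=='__main__':
    for y in (.013,.035,.057): prof(0,1,y,.093,.104,.0035,.001)
    for y in (.013,.057): prof(0,1,y,-.052,-.004,.0035,.001)
    for x in (.01,.045): prof(1,0,x,.060,.072,.0035,.001)
    for x in (.01,.045): prof(1,0,x,-.001,.008,.0035,.001)
    print(arm.sense()['eef_pos'])
E
python3 chk.py
```

```text
x at 0.013 93.5:29 94.5:29 95.5:28 96.5:29 97.5:21 98.5:10 99.5:9 100.5:30 101.5:31 102.5:30 103.5:31
x at 0.035 93.5:29 94.5:29 95.5:28 96.5:29 97.5:29 98.5:27 99.5:16 100.5:17 101.5:17 102.5:18 103.5:17
x at 0.057 93.5:29 94.5:29 95.5:29 96.5:29 97.5:29 98.5:29 99.5:23 100.5:19 101.5:30 102.5:31 103.5:31
x at 0.013 -51.5:29 -50.5:28 -49.5:28 -48.5:29 -47.5:28 -46.5:29 -45.5:19 -44.5:25 -43.5:21 -42.5:19 -41.5:9 -40.5:12 -39.5:9 -38.5:9 -37.5:9 -36.5:9 -35.5:9 -34.5:9 -33.5:9 -32.5:9 -31.5:8 -30.5:8 -29.5:12 -28.5:9 -27.5:9 -26.5:9 -25.5:9 -24.5:8 -23.5:15 -22.5:9 -21.5:10 -20.5:15 -19.5:16 -18.5:16 -11.5:29 -10.5:28 -9.5:29 -8.5:29 -7.5:29 -6.5:29 -5.5:28 -4.5:28
x at 0.057 -51.5:28 -50.5:29 -49.5:28 -48.5:28 -47.5:29 -46.5:28 -45.5:29 -44.5:29 -43.5:28 -42.5:28 -41.5:29 -40.5:28 -39.5:28 -38.5:28 -37.5:28 -36.5:28 -35.5:10 -34.5:8 -33.5:25 -32.5:23 -31.5:21 -30.5:9 -29.5:8 -28.5:8 -27.5:9 -26.5:9 -25.5:9 -24.5:9 -23.5:8 -22.5:9 -21.5:9 -20.5:9 -19.5:9 -15.5:17 -9.5:29 -8.5:28 -7.5:29 -6.5:29 -5.5:29 -4.5:29
y at 0.01 60.5:29 61.5:29 62.5:29 64.5:17 65.5:17 66.5:17 67.5:16 68.5:17 69.5:17 70.5:17 71.5:17
y at 0.045 60.5:29 61.5:28 62.5:17 63.5:17 64.5:17 65.5:17 66.5:17 67.5:17 68.5:17 69.5:17 70.5:17 71.5:16
y at 0.01 -0.5:28 0.5:29 1.5:29 2.5:29 3.5:28 4.5:29 5.5:29 6.5:29 7.5:29
y at 0.045 -0.5:29 0.5:29 1.5:29 2.5:28 3.5:29 4.5:28 5.5:29 6.5:28 7.5:29
[0.61305367 0.06528341 0.36082212]
```

>>> play_rows --moves '[{"tx":0,"ty":0,"tz":0.6,"spin":0.0118},{"tx":-0.09,"ty":0.11,"tz":1,"spin":0},{"tx":0,"ty":0,"tz":1,"spin":0},{"tx":0,"ty":0,"tz":0.9,"spin":0},{"tx":0,"ty":0,"tz":0.5,"spin":0},{"tx":0,"ty":0,"tz":0.3,"spin":0},{"tx":0,"ty":0,"tz":0,"spin":0},{"tx":0,"ty":0,"tz":0,"spin":0}]'

```text
clock: 15.15
eef_pos: [0.6099, 0.0617, 0.1913]
orientation: [-3.141, -0.002, -0.105]
force: [0.3, -0.1, 0.2]
opening: 0.0856
finger_force: 0.0
```

>>> play_rows --moves '[{"tx":0,"ty":0,"tz":0,"spin":0},{"tx":0,"ty":0,"tz":0,"spin":0},{"tx":0,"ty":0,"tz":0,"spin":0},{"tx":0,"ty":0,"tz":0,"spin":0}]' --grip 0.6 --squeeze 40

```text
clock: 15.65
eef_pos: [0.6097, 0.0615, 0.1914]
orientation: [-3.141, -0.002, -0.105]
force: [-1.7, -0.2, 5.2]
opening: 0.0623
finger_force: 42.9
```

>>> play_rows --moves '[{"tx":0,"ty":0,"tz":-0.05,"spin":0},{"tx":-0.03,"ty":0,"tz":0,"spin":-0.0118},{"tx":0,"ty":-0.09,"tz":0,"spin":0},{"tx":0.08,"ty":-0.06,"tz":0,"spin":0},{"tx":0.06,"ty":-0.02,"tz":0,"spin":0},{"tx":0,"ty":0,"tz":0,"spin":0}]'

```text
clock: 16.4
eef_pos: [0.6129, 0.0665, 0.1915]
orientation: [3.138, 0.005, -0.07]
force: [-10.0, -6.4, 6.7]
opening: 0.0618
finger_force: 45.0
```

>>> play_rows --moves '[{"tx":0,"ty":0,"tz":0.06,"spin":0},{"tx":0,"ty":0,"tz":0.06,"spin":0},{"tx":0,"ty":0,"tz":0.04,"spin":0},{"tx":0,"ty":0,"tz":0,"spin":0},{"tx":0,"ty":0,"tz":0,"spin":0}]'

```text
clock: 17.02
eef_pos: [0.6143, 0.0664, 0.19]
orientation: [3.138, -0.002, -0.071]
force: [-19.8, -8.9, 38.2]
opening: 0.062
finger_force: 53.6
```

>>> play_rows --moves '[{"tx":-0.05,"ty":0.04,"tz":-0.1,"spin":0},{"tx":0,"ty":0,"tz":0,"spin":0}]'

```text
clock: 17.27
eef_pos: [0.6127, 0.0659, 0.1905]
orientation: [3.141, -0.003, -0.069]
force: [1.2, -3.6, 3.4]
opening: 0.0617
finger_force: 50.0
```

>>> play_rows --moves '[{"tx":0,"ty":0,"tz":0,"spin":0},{"tx":0,"ty":0,"tz":0,"spin":0},{"tx":0,"ty":0,"tz":-0.7,"spin":0},{"tx":0,"ty":0,"tz":-1,"spin":0},{"tx":0,"ty":0,"tz":-1,"spin":0},{"tx":0,"ty":0,"tz":-1,"spin":0},{"tx":0,"ty":0,"tz":-0.5,"spin":0},{"tx":0,"ty":0,"tz":0,"spin":0},{"tx":0,"ty":0,"tz":0,"spin":0}]' --grip 1

```text
clock: 18.4
eef_pos: [0.6116, 0.0668, 0.3559]
orientation: [3.141, 0.002, -0.068]
force: [0.3, 0.3, -0.8]
opening: 0.0856
finger_force: 0.0
```

```bash
python3 chk.py
```

```text
x at 0.013 93.5:29 94.5:28 95.5:29 96.5:29 97.5:29 98.5:19 99.5:9 100.5:29 101.5:30 102.5:31 103.5:31
x at 0.035 93.5:29 94.5:28 95.5:28 96.5:29 97.5:29 98.5:23 99.5:17 100.5:17 101.5:16 102.5:16 103.5:16
x at 0.057 93.5:29 94.5:29 95.5:29 96.5:29 97.5:28 98.5:24 99.5:9 100.5:9 101.5:31 102.5:31 103.5:31
x at 0.013 -51.5:29 -50.5:28 -49.5:29 -48.5:29 -47.5:28 -46.5:9 -45.5:28 -44.5:27 -43.5:22 -42.5:21 -41.5:9 -40.5:9 -39.5:8 -38.5:9 -37.5:10 -36.5:9 -35.5:9 -34.5:7 -33.5:9 -32.5:9 -31.5:9 -30.5:9 -29.5:9 -28.5:9 -27.5:9 -26.5:8 -25.5:9 -24.5:10 -23.5:10 -22.5:9 -21.5:9 -20.5:17 -19.5:17 -17.5:17 -11.5:29 -10.5:29 -9.5:29 -8.5:28 -7.5:29 -6.5:29 -5.5:29 -4.5:29
x at 0.057 -51.5:28 -50.5:29 -49.5:29 -48.5:28 -47.5:29 -46.5:29 -45.5:29 -44.5:29 -43.5:28 -42.5:28 -41.5:28 -40.5:28 -39.5:29 -38.5:29 -37.5:29 -36.5:28 -35.5:18 -34.5:29 -33.5:24 -32.5:23 -31.5:20 -30.5:9 -29.5:8 -28.5:9 -27.5:9 -26.5:9 -25.5:9 -24.5:9 -23.5:9 -22.5:9 -21.5:10 -20.5:9 -17.5:18 -16.5:17 -10.5:29 -9.5:29 -8.5:29 -7.5:29 -6.5:28 -5.5:29 -4.5:29
y at 0.01 60.5:29 61.5:29 62.5:28 63.5:29 64.5:28 65.5:29 66.5:29 67.5:28 69.5:17 70.5:17 71.5:17
y at 0.045 60.5:29 61.5:29 62.5:29 63.5:29 64.5:29 65.5:29 66.5:29 67.5:28 69.5:16 70.5:17 71.5:17
y at 0.01 -0.5:17 0.5:17 1.5:17 2.5:17 4.5:28 5.5:29 6.5:29 7.5:29
y at 0.045 -0.5:16 0.5:17 1.5:17 2.5:16 4.5:29 5.5:28 6.5:28 7.5:29
[0.6115983  0.06663371 0.35559279]
```

>>> play_rows --moves '[{"tx":0,"ty":0,"tz":1,"spin":0},{"tx":0,"ty":0,"tz":1,"spin":0},{"tx":0,"ty":0,"tz":0.9,"spin":0},{"tx":0,"ty":0,"tz":0.6,"spin":0},{"tx":0,"ty":0,"tz":0.25,"spin":0},{"tx":0,"ty":0,"tz":0,"spin":0},{"tx":0,"ty":0,"tz":0.09,"spin":0},{"tx":0,"ty":0,"tz":0.07,"spin":0},{"tx":0,"ty":0,"tz":0.03,"spin":0},{"tx":0,"ty":0,"tz":0,"spin":0},{"tx":0,"ty":0,"tz":0,"spin":0},{"tx":0,"ty":0,"tz":0,"spin":0}]' --grip 0

```text
clock: 19.95
eef_pos: [0.6123, 0.0667, 0.2016]
orientation: [-3.141, -0.002, -0.068]
force: [-3.8, -0.3, 8.6]
opening: 0.0001
finger_force: 4.3
```

>>> play_rows --moves '[{"tx":0,"ty":0,"tz":0.03,"spin":0},{"tx":0,"ty":0,"tz":0,"spin":0},{"tx":0,"ty":0,"tz":0,"spin":0},{"tx":0,"ty":0,"tz":-0.5,"spin":0},{"tx":0,"ty":0,"tz":-1,"spin":0},{"tx":0,"ty":0.3,"tz":-1,"spin":0},{"tx":0,"ty":0.8,"tz":-1,"spin":0},{"tx":0,"ty":0.9,"tz":-0.6,"spin":0},{"tx":0,"ty":1,"tz":0,"spin":0},{"tx":0,"ty":1,"tz":0,"spin":0},{"tx":0,"ty":1,"tz":0,"spin":0},{"tx":0,"ty":1,"tz":0,"spin":0},{"tx":0,"ty":1,"tz":0,"spin":0},{"tx":0,"ty":1,"tz":0,"spin":0},{"tx":0,"ty":1,"tz":0,"spin":0},{"tx":0.1,"ty":0.57,"tz":0,"spin":-0.038},{"tx":0,"ty":0,"tz":0,"spin":-0.038},{"tx":0,"ty":0,"tz":0,"spin":0},{"tx":0,"ty":0,"tz":0,"spin":0}]' --grip 0

```text
clock: 22.32
eef_pos: [0.5901, -0.315, 0.3633]
orientation: [3.142, -0.001, 0.169]
force: [0.7, -0.9, -0.3]
opening: 0.0006
finger_force: 0.0
```

```bash
cat > strips.py <<'E'
from h import *
im,d,m=grab('wrist'); print(arm.sense()['eef_pos'],arm.sense()['orientation'])
W=world(d,m); hsv=cv2.cvtColor(im,cv2.COLOR_RGB2HSV)
k=((W[...,2]>.03)&(W[...,2]<.05)&(hsv[...,1]<70)).astype(np.uint8); k[260:]=0
n,l,st,c=cv2.connectedComponentsWithStats(k)
for i in range(1,n):
    if st[i,4]<150: continue
    v,u=np.where(l==i); r=cv2.minAreaRect(px(np.c_[u,v],.038,'wrist').astype(np.float32))
    w=r[1]; ang=r[2] if w[0]<w[1] else r[2]-90
    print(st[i].tolist(),np.round(r[0],4),np.round(w,4),'yaw %.3f'%np.radians(ang),'z %.4f'%np.median(W[l==i][:,2]))
E
python3 strips.py
```

```text
[ 0.59011142 -0.31503654  0.36322364] [ 3.14151141e+00 -6.48441997e-04  1.69421327e-01]
[578, 0, 20, 68, 715] [ 0.7496 -0.5137] [0.054 0.017] yaw -1.202 z 0.0372
[24, 54, 23, 13, 229] [ 0.6514 -0.0608] [0.0099 0.0209] yaw 0.111 z 0.0413
[578, 72, 20, 70, 797] [ 0.693  -0.5359] [0.0619 0.0171] yaw -1.159 z 0.0406
[281, 122, 71, 13, 738] [ 0.631  -0.3059] [0.009  0.0593] yaw 0.203 z 0.0385
[578, 148, 17, 69, 553] [ 0.6266 -0.5616] [0.0703 0.0161] yaw -1.164 z 0.0368
[282, 152, 69, 13, 726] [ 0.6057 -0.3102] [0.0097 0.059 ] yaw 0.198 z 0.0385
[285, 181, 67, 13, 711] [ 0.5806 -0.3163] [0.0102 0.0589] yaw 0.209 z 0.0385
[283, 207, 65, 14, 702] [ 0.555  -0.3179] [0.0113 0.0587] yaw 0.214 z 0.0384
```

>>> play_rows --moves '[{"tx":0.3,"ty":-0.02,"tz":0,"spin":-0.0108},{"tx":0.75,"ty":0,"tz":0.3,"spin":0},{"tx":0,"ty":0,"tz":0.9,"spin":0},{"tx":0,"ty":0,"tz":0.9,"spin":0},{"tx":0,"ty":0,"tz":0.9,"spin":0},{"tx":0,"ty":0,"tz":0.9,"spin":0},{"tx":0,"ty":0,"tz":0.46,"spin":0},{"tx":0,"ty":0,"tz":0,"spin":0},{"tx":0,"ty":0,"tz":0,"spin":0}]' --grip 1

```text
clock: 23.5
eef_pos: [0.6319, -0.3068, 0.1902]
orientation: [3.14, -0.002, 0.205]
force: [0.1, 0.1, 0.1]
opening: 0.0854
finger_force: 0.0
```

>>> play_rows --moves '[{"tx":0,"ty":0,"tz":0,"spin":0},{"tx":0,"ty":0,"tz":0,"spin":0},{"tx":0,"ty":0,"tz":0,"spin":0},{"tx":0,"ty":0,"tz":0,"spin":0}]' --grip 0.55 --squeeze 30

```text
clock: 24.0
eef_pos: [0.6316, -0.3069, 0.1902]
orientation: [3.14, -0.002, 0.205]
force: [-0.9, 0.2, 5.7]
opening: 0.0592
finger_force: 32.5
```

>>> play_rows --moves '[{"tx":0,"ty":0,"tz":-0.4,"spin":0},{"tx":0,"ty":0,"tz":-0.9,"spin":0},{"tx":0,"ty":-0.3,"tz":-0.9,"spin":0},{"tx":0,"ty":-0.8,"tz":-0.8,"spin":0},{"tx":0,"ty":-1,"tz":0,"spin":0},{"tx":0,"ty":-1,"tz":0,"spin":0},{"tx":0,"ty":-1,"tz":0,"spin":0},{"tx":0,"ty":-1,"tz":0,"spin":0},{"tx":0,"ty":-1,"tz":0,"spin":0},{"tx":0,"ty":-1,"tz":0,"spin":0},{"tx":0,"ty":-1,"tz":0,"spin":0},{"tx":0,"ty":-1,"tz":0,"spin":0},{"tx":-0.13,"ty":-0.55,"tz":0,"spin":0.0438},{"tx":0,"ty":0,"tz":0,"spin":0.0438},{"tx":0,"ty":0,"tz":0.8,"spin":0},{"tx":0,"ty":0,"tz":0.6,"spin":0},{"tx":0,"ty":0,"tz":0,"spin":0}]'

```text
clock: 26.12
eef_pos: [0.5467, 0.07, 0.2515]
orientation: [3.141, 0.003, -0.07]
force: [-0.1, -0.5, -0.5]
opening: 0.0594
finger_force: 32.8
```

```bash
python3 - <<'E'
from h import *
from chk import prof,g,Z,d,W,im
goto(*F(-.0185,.035),-.0697,.080)
print('TCP in F',toF(arm.sense()['eef_pos'][:2]))
for y in (.01,.035,.06): prof(0,1,y,-.02,0,.003,.001)
# held strip top: highest grey points near the TCP, by depth
zt=arm.sense()['eef_pos'][2]-.1902+.038
k=(abs(W[...,2]-zt)<.004)&(abs(g[...,1]-.035)<.04)&(abs(g[...,0]+.0185)<.02)
q=g[k];print('strip top z',zt,k.sum(),q.mean(0),np.percentile(q,[2,98],axis=0))
if k.sum()>50: print(cv2.minAreaRect(q.astype(np.float32)))
E
```

```text
pos [0.5474 0.0702 0.2528] [ 3.141e+00  1.000e-03 -7.100e-02] q7 -1.95 t 26.18
spin -0.0003  tx 0.016 ty 0.003 tz 0.446 in order: spin first
TCP in F [[-0.01914016  0.03512099]]
x at 0.01 -19.5:99 -18.5:99 -17.5:86 -16.5:84 -15.5:17 -12.5:27 -11.5:28 -10.5:29 -9.5:30 -8.5:137 -7.5:29 -6.5:29 -5.5:145 -4.5:155 -3.5:158 -2.5:159 -1.5:29 -0.5:29
x at 0.035 -19.5:100 -18.5:100 -17.5:86 -16.5:85 -15.5:17 -12.5:152 -11.5:153 -10.5:156 -9.5:159 -8.5:159 -7.5:28 -6.5:29 -5.5:29 -4.5:29 -3.5:29 -2.5:29 -1.5:29 -0.5:29
x at 0.06 -19.5:100 -18.5:100 -17.5:86 -16.5:86 -15.5:17 -11.5:27 -10.5:28 -9.5:29 -8.5:137 -7.5:29 -6.5:29 -5.5:155 -4.5:156 -3.5:157 -2.5:160 -1.5:29 -0.5:29
strip top z 0.10063649168222322 3815 [-0.01927221  0.0351318 ] [[-2.77256691e-02  4.31944501e-05]
 [-9.54848359e-03  6.99222422e-02]]
((-0.020509731024503708, 0.03496554493904114), (0.0798792764544487, 0.023169217631220818), 89.8720474243164)
```

>>> play_rows --moves '[{"tx":0,"ty":0,"tz":0.7,"spin":0},{"tx":0,"ty":0,"tz":0.4,"spin":0},{"tx":0,"ty":0,"tz":0.13,"spin":0},{"tx":0,"ty":0,"tz":0,"spin":0},{"tx":0.06,"ty":0,"tz":0,"spin":0},{"tx":0.06,"ty":0,"tz":0,"spin":0},{"tx":0,"ty":0,"tz":0,"spin":0}]'

```text
clock: 27.05
eef_pos: [0.5526, 0.0698, 0.2034]
orientation: [-3.141, -0.001, -0.071]
force: [-0.5, 0.2, -0.1]
opening: 0.0587
finger_force: 32.8
```

>>> play_rows --moves '[{"tx":0,"ty":0,"tz":0.03,"spin":0},{"tx":0.05,"ty":0,"tz":0,"spin":0},{"tx":0.04,"ty":0,"tz":0,"spin":0},{"tx":0,"ty":0,"tz":0,"spin":0}]'

```text
clock: 27.55
eef_pos: [0.5549, 0.0698, 0.2021]
orientation: [3.141, 0.003, -0.07]
force: [-8.3, -0.6, 11.3]
opening: 0.0587
finger_force: 33.8
```

>>> play_rows --moves '[{"tx":-0.02,"ty":0,"tz":-0.03,"spin":0},{"tx":0,"ty":0,"tz":0,"spin":0},{"tx":0,"ty":0,"tz":0,"spin":0},{"tx":0,"ty":0,"tz":-0.2,"spin":0},{"tx":0,"ty":0,"tz":-0.6,"spin":0},{"tx":0,"ty":0,"tz":-1,"spin":0},{"tx":0,"ty":0,"tz":-1,"spin":0},{"tx":0,"ty":0.4,"tz":-0.5,"spin":0},{"tx":0,"ty":0.8,"tz":0,"spin":0},{"tx":0,"ty":1,"tz":0,"spin":0},{"tx":0,"ty":1,"tz":0,"spin":0},{"tx":0,"ty":1,"tz":0,"spin":0},{"tx":0,"ty":1,"tz":0,"spin":0},{"tx":0.25,"ty":1,"tz":0,"spin":0},{"tx":0.24,"ty":1,"tz":0,"spin":0},{"tx":0,"ty":1,"tz":0,"spin":0},{"tx":0,"ty":1,"tz":0,"spin":0},{"tx":0,"ty":0.5,"tz":0,"spin":-0.0438},{"tx":0,"ty":0,"tz":0,"spin":-0.0437},{"tx":0,"ty":0,"tz":0,"spin":0}]' --grip 1

```text
clock: 30.05
eef_pos: [0.5472, -0.319, 0.3355]
orientation: [-3.141, -0.001, 0.203]
force: [-0.2, -0.5, 0.4]
opening: 0.0851
finger_force: 0.0
```

```bash
python3 strips.py; python3 - <<'E'
from h import *
goto(.5472,-.3195,.205,.035)
f=np.load('wrist.npz')
# strip 1 from the top camera
im,d,m=grab('top'); W=world(d,m); g=toF(W.reshape(-1,3)[:,:2]).reshape(400,640,2)
k=(W[...,2]>.038)&(W[...,2]<.07)&(abs(g[...,0])<.05)&(abs(g[...,1]-.035)<.05); q=g[k]
print(k.sum(),q.mean(0) if len(q) else '',np.median(W[k][:,2]) if len(q) else ''); 
if len(q)>5: print(cv2.minAreaRect(q.astype(np.float32)))
E
```

```text
[ 0.54731651 -0.31855622  0.33544591] [-3.14127243e+00 -5.60462493e-04  2.01621693e-01]
[619, 0, 21, 26, 286] [ 0.7295 -0.5209] [0.0184 0.018 ] yaw -1.202 z 0.0369
[616, 28, 24, 77, 1175] [ 0.6921 -0.5358] [0.0592 0.0205] yaw -1.138 z 0.0407
[284, 105, 80, 12, 879] [ 0.6056 -0.3107] [0.0082 0.0597] yaw 0.205 z 0.0387
[610, 111, 26, 81, 1026] [ 0.6267 -0.5618] [0.0705 0.0203] yaw -1.191 z 0.0376
[286, 139, 78, 12, 882] [ 0.5805 -0.3168] [0.0086 0.0597] yaw 0.204 z 0.0386
[282, 171, 76, 12, 870] [ 0.5546 -0.3182] [0.0091 0.0598] yaw 0.204 z 0.0384
pos [ 0.5473 -0.3186  0.3354] [-3.141e+00 -1.000e-03  2.020e-01] q7 -0.96 t 30.10
spin -0.0011  tx -0.008 ty 0.023 tz 3.636 in order: spin first
77 [-0.01581699  0.03423654] 0.04868081017517012
((-0.014835821464657784, 0.0345751978456974), (0.0591602697968483, 0.009221971035003662), 89.4341812133789)
```

>>> play_rows --moves '[{"tx":-0.01,"ty":0.025,"tz":0.5,"spin":-0.001},{"tx":0,"ty":0,"tz":0.9,"spin":0},{"tx":0,"ty":0,"tz":0.9,"spin":0},{"tx":0,"ty":0,"tz":0.9,"spin":0},{"tx":0,"ty":0,"tz":0.46,"spin":0},{"tx":0,"ty":0,"tz":0,"spin":0}]'

```text
clock: 30.9
eef_pos: [0.5468, -0.3193, 0.1877]
orientation: [-3.14, 0.002, 0.207]
force: [0.9, -0.1, 0.6]
opening: 0.0854
finger_force: 0.0
```

>>> play_rows --moves '[{"tx":0,"ty":0,"tz":0,"spin":0},{"tx":0,"ty":0,"tz":0,"spin":0},{"tx":0,"ty":0,"tz":0,"spin":0},{"tx":0,"ty":0,"tz":0,"spin":0}]' --grip 0.55 --squeeze 30

```text
clock: 31.4
eef_pos: [0.5479, -0.3201, 0.1909]
orientation: [3.139, -0.003, 0.207]
force: [-0.5, 1.5, 6.4]
opening: 0.0586
finger_force: 32.8
```

>>> play_rows --moves '[{"tx":0,"ty":0,"tz":-0.4,"spin":0},{"tx":0,"ty":0,"tz":-0.9,"spin":0},{"tx":0,"ty":-0.3,"tz":-0.9,"spin":0},{"tx":0,"ty":-0.8,"tz":-0.8,"spin":0},{"tx":0.2,"ty":-1,"tz":0,"spin":0},{"tx":0.2,"ty":-1,"tz":0,"spin":0},{"tx":0.25,"ty":-1,"tz":0,"spin":0},{"tx":0.25,"ty":-1,"tz":0,"spin":0},{"tx":0.25,"ty":-1,"tz":0,"spin":0},{"tx":0.25,"ty":-1,"tz":0,"spin":0},{"tx":0.25,"ty":-1,"tz":0,"spin":0},{"tx":0,"ty":-1,"tz":0,"spin":0},{"tx":0,"ty":-0.53,"tz":0,"spin":0.044},{"tx":0,"ty":0,"tz":0,"spin":0.044},{"tx":0,"ty":0,"tz":0.6,"spin":0},{"tx":0,"ty":0,"tz":0.6,"spin":0},{"tx":0,"ty":0,"tz":0,"spin":0},{"tx":0,"ty":0,"tz":0,"spin":0}]'

```text
clock: 33.65
eef_pos: [0.5327, 0.0708, 0.2622]
orientation: [-3.141, -0.002, -0.069]
force: [0.3, 0.2, 0.5]
opening: 0.0586
finger_force: 32.7
```

```bash
cat > s2.py <<'E'
from h import *
im,d,m=grab('wrist'); W=world(d,m); s=arm.sense(); print(s['eef_pos'],s['orientation'],toF(s['eef_pos'][:2]))
g=toF(W.reshape(-1,3)[:,:2]).reshape(400,640,2); Z=W[...,2]
for y in (.012,.022,.047,.058):
    k=abs(g[...,1]-y)<.003; x=g[...,0][k];z=Z[k]; b=np.arange(-.040,.0,.001)
    print(y,' '.join('%.0f:%.0f'%(a*1e3+.5,np.median(z[(x>=a)&(x<a+.001)])*1e3) for a in b if ((x>=a)&(x<a+.001)).any()))
for x0 in (-.0145,s['eef_pos'][0]*0+toF(s['eef_pos'][:2])[0,0]+.008):
    k=(abs(g[...,0]-x0)<.0025)&(Z>.045); y=g[...,1][k];z=Z[k]
    print('x %.4f'%x0,' '.join('%.0f:%.0f'%(a*1e3+.5,np.median(z[(y>=a)&(y<a+.001)])*1e3) for a in np.r_[np.arange(-.002,.009,.001),np.arange(.060,.073,.001)] if ((y>=a)&(y<a+.001)).any()))
E
python3 s2.py
```

```text
[0.53278874 0.07084059 0.26232626] [-3.14116707e+00 -2.11885807e-03 -6.90727839e-02] [[-0.03371512  0.03477699]]
0.012 -40:12 -38:9 -38:14 -36:9 -36:9 -34:13 -33:10 -32:17 -31:110 -30:110 -29:110 -28:110 -27:110 -26:110 -25:110 -24:98 -23:92 -22:149 -21:150 -20:173 -19:173 -18:170 -17:168 -16:170 -15:51 -14:51 -13:51 -12:51 -11:51 -10:40 -9:28 -8:29 -7:29 -6:29 -5:29 -4:29 -3:29 -2:29 -1:29 -0:29
0.022 -40:17 -38:17 -38:17 -36:16 -36:16 -34:16 -33:17 -32:17 -31:109 -30:110 -29:110 -28:110 -27:110 -26:110 -25:110 -24:108 -23:165 -22:170 -21:173 -18:175 -17:175 -16:175 -15:51 -14:51 -13:51 -12:51 -11:51 -10:41 -9:28 -8:29 -7:29 -6:29 -5:29 -4:29 -3:29 -2:29 -1:29 -0:29
0.047 -40:29 -38:28 -38:29 -36:29 -36:25 -34:20 -33:17 -32:17 -31:109 -30:110 -29:110 -28:110 -27:110 -26:110 -25:110 -24:110 -23:165 -22:170 -21:170 -18:50 -17:176 -16:113 -15:51 -14:51 -13:51 -12:51 -11:51 -10:41 -9:29 -8:29 -7:28 -6:29 -5:29 -4:28 -3:29 -2:28 -1:28 -0:29
0.058 -40:29 -38:29 -38:29 -36:28 -36:28 -34:29 -33:24 -32:25 -31:110 -30:110 -29:110 -28:110 -27:110 -26:110 -25:110 -24:100 -23:95 -21:150 -20:173 -19:173 -18:170 -17:169 -16:169 -15:51 -14:51 -13:51 -12:51 -11:51 -10:42 -9:29 -8:29 -7:29 -6:29 -5:29 -4:29 -3:29 -2:29 -1:28 -0:29
x -0.0145 2:162 2:163 4:164 4:165 6:164 6:164 8:166 8:167 60:168 62:168 62:166 64:164 64:162 66:164 66:164 68:162 68:162
x -0.0257 -2:128 -0:120 0:120 2:124 2:126 4:126 4:130 6:119 6:100 8:101 8:100 60:100 62:101 62:101 64:100 64:118 66:124 66:127 68:124 68:120 70:121 70:118 72:120
```

>>> play_rows --moves '[{"tx":0.05,"ty":0,"tz":0.5,"spin":0},{"tx":0,"ty":0,"tz":0.6,"spin":0},{"tx":0,"ty":0,"tz":0.3,"spin":0},{"tx":0,"ty":0,"tz":0.08,"spin":0},{"tx":0,"ty":0,"tz":0,"spin":0},{"tx":0.06,"ty":0,"tz":0,"spin":0},{"tx":0.05,"ty":0,"tz":0,"spin":0},{"tx":0,"ty":0,"tz":0,"spin":0}]'

```text
clock: 34.7
eef_pos: [0.539, 0.0706, 0.2029]
orientation: [-3.141, -0.001, -0.069]
force: [-5.1, 0.0, 6.1]
opening: 0.0596
finger_force: 33.8
```

>>> play_rows --moves '[{"tx":-0.02,"ty":0,"tz":-0.03,"spin":0},{"tx":0,"ty":0,"tz":0,"spin":0},{"tx":0,"ty":0,"tz":0,"spin":0},{"tx":0,"ty":0,"tz":-0.2,"spin":0},{"tx":0,"ty":0,"tz":-0.6,"spin":0},{"tx":0,"ty":0,"tz":-1,"spin":0},{"tx":0,"ty":0,"tz":-1,"spin":0},{"tx":0,"ty":0,"tz":-1,"spin":0},{"tx":-0.5,"ty":-0.7,"tz":-0.2,"spin":0},{"tx":-0.5,"ty":-0.8,"tz":0,"spin":0},{"tx":-0.5,"ty":-0.8,"tz":0,"spin":0},{"tx":-0.5,"ty":-0.8,"tz":0,"spin":0},{"tx":-0.5,"ty":-0.8,"tz":0,"spin":0},{"tx":-0.5,"ty":-0.8,"tz":0,"spin":0}]' --grip 1

```text
clock: 36.45
eef_pos: [0.4304, 0.2672, 0.3634]
orientation: [-3.141, -0.001, -0.069]
force: [1.0, 0.5, 0.0]
opening: 0.0855
finger_force: 0.0
```

>>> play_rows --moves '[{"tx":0,"ty":0,"tz":0,"spin":-0.055},{"tx":0,"ty":0,"tz":0,"spin":-0.055},{"tx":0,"ty":0,"tz":0,"spin":-0.055},{"tx":0,"ty":0,"tz":0,"spin":-0.055},{"tx":0,"ty":0,"tz":0,"spin":-0.055},{"tx":0,"ty":0,"tz":0,"spin":-0.055},{"tx":0,"ty":0,"tz":0,"spin":-0.055},{"tx":0,"ty":0,"tz":0,"spin":-0.055},{"tx":0,"ty":0,"tz":0,"spin":-0.055},{"tx":0,"ty":0,"tz":0,"spin":0},{"tx":0,"ty":0,"tz":0,"spin":0}]'

```text
clock: 37.83
eef_pos: [0.4311, 0.2661, 0.363]
orientation: [3.141, -0.0, 1.482]
force: [0.1, -0.2, -0.5]
opening: 0.0856
finger_force: 0.0
```

```bash
python3 - <<'E'
from h import *
im,d,m=grab('wrist'); cv2.imwrite('pics/w6.png',im[...,::-1]); s=arm.sense(); print(s['eef_pos'],s['orientation'])
W=world(d,m); Z=W[...,2]; hsv=cv2.cvtColor(im,cv2.COLOR_RGB2HSV)
near=(np.hypot(W[...,0]-.43,W[...,1]-.31)<.12)
for lo,hi,z in ((.024,.034,.028),(.014,.0235,.020),(.014,.034,.02)):
    k=(near&(Z>lo)&(Z<hi)&(hsv[...,1]<70)).astype(np.uint8); k=cv2.morphologyEx(k,cv2.MORPH_OPEN,np.ones((3,3)))
    n,l,st,c=cv2.connectedComponentsWithStats(k)
    if n<2: continue
    i=1+np.argmax(st[1:,4]); v,u=np.where(l==i); P=W[l==i][:,:2]
    print(lo,st[i].tolist(),cv2.minAreaRect(P.astype(np.float32)),'px',cv2.minAreaRect(px(np.c_[u,v],z,'wrist').astype(np.float32)))
im2,d,m=grab('top'); W=world(d,m); g=toF(W.reshape(-1,3)[:,:2]).reshape(400,640,2)
k=(W[...,2]>.038)&(W[...,2]<.07)&(abs(g[...,0])<.05)&(abs(g[...,1]-.035)<.05); q=g[k]
print(k.sum(),cv2.minAreaRect(q.astype(np.float32)) if k.sum()>5 else '')
E
```

```text
[0.43109509 0.266146   0.36292418] [ 3.14136934e+00 -4.36326345e-05  1.48288412e+00]
0.024 [303, 155, 35, 34, 1121] ((0.43277376890182495, 0.2683957517147064), (0.03031928651034832, 0.030845241621136665), 83.12054443359375) px ((0.43296346068382263, 0.2685525417327881), (0.030853640288114548, 0.03062722273170948), 84.19766998291016)
0.014 [304, 37, 38, 118, 2478] ((0.44046294689178467, 0.33264604210853577), (0.09990199655294418, 0.03009543940424919), 83.39176940917969) px ((0.4404444396495819, 0.3324454724788666), (0.10040416568517685, 0.030148863792419434), 83.41547393798828)
0.014 [303, 37, 39, 152, 3606] ((0.4383542835712433, 0.31779560446739197), (0.1298404186964035, 0.030987506732344627), 83.49600982666016) px ((0.4382067918777466, 0.3165495991706848), (0.13229788839817047, 0.031524915248155594), 83.80271911621094)
143 ((-0.019608639180660248, 0.0342051237821579), (0.016679905354976654, 0.059598248451948166), 0.3444406986236572)
```

>>> play_rows --moves '[{"tx":0.065,"ty":0.04,"tz":0.4,"spin":0.006},{"tx":0,"ty":0,"tz":0.9,"spin":0},{"tx":0,"ty":0,"tz":0.9,"spin":0},{"tx":0,"ty":0,"tz":0.9,"spin":0},{"tx":0,"ty":0,"tz":0.9,"spin":0},{"tx":0,"ty":0,"tz":0.57,"spin":0},{"tx":0,"ty":0,"tz":0,"spin":0}]'

```text
clock: 38.8
eef_pos: [0.4318, 0.2681, 0.1775]
orientation: [-3.137, 0.002, 1.467]
force: [-0.9, 0.0, 0.2]
opening: 0.0853
finger_force: 0.0
```

>>> play_rows --moves '[{"tx":0,"ty":0,"tz":0,"spin":0},{"tx":0,"ty":0,"tz":0,"spin":0},{"tx":0,"ty":0,"tz":0,"spin":0},{"tx":0,"ty":0,"tz":0,"spin":0},{"tx":0,"ty":0,"tz":0,"spin":0}]' --grip 0.1 --squeeze 70

```text
clock: 39.42
eef_pos: [0.4335, 0.2689, 0.181]
orientation: [3.14, -0.001, 1.467]
force: [-0.2, -1.4, 6.4]
opening: 0.0296
finger_force: 70.3
```

>>> play_rows --moves '[{"tx":0,"ty":0,"tz":-0.5,"spin":0},{"tx":0,"ty":0,"tz":-0.9,"spin":-0.0108},{"tx":0,"ty":0,"tz":-0.9,"spin":0},{"tx":-0.4,"ty":0.15,"tz":-0.5,"spin":0},{"tx":-0.7,"ty":0.3,"tz":0,"spin":0},{"tx":-0.9,"ty":0.3,"tz":0,"spin":0},{"tx":-0.9,"ty":0.3,"tz":0,"spin":0},{"tx":-0.9,"ty":0.3,"tz":0,"spin":0},{"tx":-0.9,"ty":0.3,"tz":0,"spin":0},{"tx":-0.9,"ty":0.3,"tz":0,"spin":0},{"tx":-0.9,"ty":0.3,"tz":0,"spin":0},{"tx":-0.9,"ty":0.3,"tz":0,"spin":0},{"tx":-0.7,"ty":0,"tz":0,"spin":0},{"tx":-0.41,"ty":0,"tz":0,"spin":0},{"tx":0,"ty":0,"tz":0.8,"spin":0},{"tx":0,"ty":0,"tz":0.4,"spin":0},{"tx":0,"ty":0,"tz":0,"spin":0},{"tx":0,"ty":0,"tz":0,"spin":0}]'

```text
clock: 41.68
eef_pos: [0.5114, -0.0775, 0.2447]
orientation: [3.141, -0.0, 1.502]
force: [-1.3, -0.2, -1.3]
opening: 0.0296
finger_force: 69.5
```

```bash
cat > wd.py <<'E'
from h import *
im,d,m=grab('wrist'); cv2.imwrite('pics/w7_%d.png'%(arm.sense()['clock']*100),im[...,::-1]); W=world(d,m); s=arm.sense()
print(np.round(s['eef_pos'],4),np.round(s['orientation'],3),toF(s['eef_pos'][:2]))
g=toF(W.reshape(-1,3)[:,:2]).reshape(400,640,2); Z=W[...,2]
for y in (-.06,-.045,-.03,-.015,.0,.010,.02,.035,.05,.06):
    k=abs(g[...,1]-y)<.002; x=g[...,0][k];z=Z[k]; b=np.arange(-.056,.0,.001)
    print(y,' '.join('%.0f:%.0f'%(a*1e3+.5,np.median(z[(x>=a)&(x<a+.001)])*1e3) for a in b if ((x>=a)&(x<a+.001)).any()))
E
python3 wd.py
```

```text
[ 0.5115 -0.0776  0.2449] [ 3.14  -0.     1.502] [[-0.04458414 -0.11479462]]
-0.06 -56:17 -54:16 -54:17 -52:17 -52:17 -50:81 -49:84 -48:84 -47:84 -46:84 -45:84 -44:84 -43:84 -42:84 -41:84 -40:84 -39:84 -38:84 -37:84 -36:84 -35:84 -34:84 -33:84 -32:84 -31:84 -30:84 -29:84 -21:17 -20:17 -19:16 -18:16 -17:17 -16:16 -15:16 -14:16 -13:17 -12:17 -11:16 -10:16 -9:16 -8:16 -7:16 -6:16 -5:16 -4:17 -3:16 -2:17 -1:16 -0:16
-0.045 -56:17 -54:17 -54:16 -52:17 -52:16 -50:17 -49:17 -48:17 -47:17 -46:84 -45:84 -44:84 -43:84 -42:84 -41:84 -40:84 -39:84 -38:84 -37:84 -36:84 -35:84 -34:84 -33:84 -32:84 -31:84 -30:84 -29:84 -21:17 -20:17 -19:16 -18:16 -17:17 -16:17 -15:16 -14:17 -13:17 -12:16 -11:17 -10:17 -9:16 -8:17 -7:17 -6:17 -5:16 -4:16 -3:17 -2:16 -1:16 -0:16
-0.03 -56:16 -54:16 -54:17 -52:16 -52:16 -50:17 -49:16 -48:16 -47:16 -46:16 -45:17 -44:16 -43:17 -42:83 -41:84 -40:84 -39:85 -38:84 -37:84 -36:84 -35:84 -34:84 -33:84 -32:84 -31:84 -30:84 -29:84 -20:17 -19:16 -18:16 -17:16 -16:16 -15:17 -14:16 -13:16 -12:16 -11:17 -10:16 -9:16 -8:16 -7:16 -6:17 -5:16 -4:16 -3:15 -2:17 -1:17 -0:17
-0.015 -56:17 -54:17 -54:17 -52:17 -52:17 -50:17 -49:17 -48:17 -47:16 -46:17 -45:17 -44:16 -43:16 -42:17 -41:16 -40:17 -39:17 -38:84 -37:84 -36:84 -35:84 -34:84 -33:84 -32:84 -31:84 -30:84 -29:84 -21:17 -20:16 -19:17 -18:17 -17:17 -16:16 -15:17 -14:16 -13:16 -12:17 -11:17 -10:17 -9:17 -8:17 -7:17 -6:16 -5:16 -4:16 -3:17 -2:16 -1:16 -0:17
0.0 -56:17 -54:17 -54:17 -52:17 -52:17 -50:17 -49:17 -48:17 -47:17 -46:17 -45:17 -44:17 -43:17 -42:17 -41:17 -40:17 -39:17 -38:17 -37:17 -36:17 -35:17 -34:17 -20:17 -19:16 -18:17 -17:17 -16:17 -15:16 -14:17 -13:16 -12:17 -11:17 -10:16 -9:16 -8:17 -7:16 -6:17 -5:17 -4:17 -3:17 -2:17 -1:16 -0:17
0.01 
0.02 
0.035 
0.05 
0.06
```

>>> play_rows --moves '[{"tx":0,"ty":-0.04,"tz":0.6,"spin":0},{"tx":0,"ty":0,"tz":0.4,"spin":0},{"tx":0,"ty":0,"tz":0.18,"spin":0},{"tx":0,"ty":0,"tz":0,"spin":0},{"tx":0.2,"ty":0,"tz":0,"spin":0},{"tx":0.3,"ty":0,"tz":0,"spin":0},{"tx":0.2,"ty":0,"tz":0,"spin":0},{"tx":0,"ty":0,"tz":0,"spin":0}]'

```text
clock: 42.72
eef_pos: [0.5117, -0.0484, 0.197]
orientation: [3.141, -0.001, 1.503]
force: [0.5, 1.8, 2.8]
opening: 0.0297
finger_force: 69.9
```

>>> play_rows --moves '[{"tx":0.2,"ty":0.03,"tz":0,"spin":0},{"tx":0.2,"ty":0.01,"tz":0,"spin":0},{"tx":0.15,"ty":0.01,"tz":0,"spin":0},{"tx":0.1,"ty":0,"tz":0,"spin":0},{"tx":0,"ty":0,"tz":0,"spin":0}]'

```text
clock: 43.35
eef_pos: [0.5162, -0.0246, 0.1971]
orientation: [3.138, 0.0, 1.5]
force: [5.5, -4.5, -0.7]
opening: 0.0298
finger_force: 69.9
```

>>> play_rows --moves '[{"tx":0.08,"ty":0.03,"tz":0,"spin":0},{"tx":0.08,"ty":0.01,"tz":0,"spin":0},{"tx":0.08,"ty":0.01,"tz":0,"spin":0},{"tx":0,"ty":0,"tz":0,"spin":0}]'

```text
clock: 43.85
eef_pos: [0.5185, -0.0179, 0.1971]
orientation: [3.14, 0.004, 1.498]
force: [2.3, -12.8, 4.7]
opening: 0.0296
finger_force: 70.2
```

>>> play_rows --moves '[{"tx":0.06,"ty":0,"tz":0,"spin":0},{"tx":0.04,"ty":0,"tz":0,"spin":0},{"tx":0,"ty":0,"tz":0,"spin":0},{"tx":0,"ty":0,"tz":0,"spin":0}]'

```text
clock: 44.35
eef_pos: [0.5186, -0.017, 0.197]
orientation: [3.14, 0.008, 1.494]
force: [-0.2, -24.5, 6.3]
opening: 0.0297
finger_force: 70.6
```

```bash
python3 wd.py; python3 - <<'E'
from h import *
f=np.load('wrist.npz'); W=world(f['d'],dict(K=f['K'],world_from_camera=f['T'],k1=f['k1'])); g=toF(W.reshape(-1,3)[:,:2]).reshape(400,640,2)
k=(abs(W[...,2]-.0285)<.003)&(abs(g[...,1]-.035)<.04)&(g[...,0]>-.009)&(g[...,0]<.098); q=g[k]
print(k.sum(),np.percentile(q,[1,99],axis=0) if k.sum() else '')
cv2.imwrite('pics/w8.png',f['im'][...,::-1])
print(arm.sense()['force'],arm.sense()['orientation'])
E
```

```text
[ 0.5186 -0.017   0.1971] [3.14  0.008 1.494] [[-0.04176031 -0.05386996]]
-0.06 -56:45 -54:45 -54:45 -52:45 -52:45 -50:44 -49:45 -48:45 -47:45 -46:45 -45:44 -44:44 -43:45 -42:45 -41:45 -40:45 -39:45 -38:45 -37:44 -36:44 -35:45 -34:45 -33:44 -32:45 -31:44 -30:45 -29:45 -28:45 -27:52 -26:63 -25:66 -10:79 -9:79 -8:80 -7:80 -6:80 -5:81 -4:81 -3:82 -2:82 -1:82 -0:83
-0.045 -56:45 -54:45 -54:98 -52:100 -52:100 -50:100 -49:100 -48:100 -47:101 -46:101 -45:101 -44:102 -43:101 -42:102 -41:102 -40:102 -39:101 -38:101 -37:101 -36:101 -35:100 -34:101 -33:100 -32:101 -31:99 -30:97 -29:45 -28:45 -27:53 -26:57 -25:53 -24:52 -23:51 -22:48 -21:49 -20:50 -19:18 -18:17 -17:64 -16:64 -15:65 -14:17 -13:17 -12:17 -11:17 -10:17 -9:17 -8:17 -7:76 -6:78 -5:81 -4:83 -3:85 -2:87 -1:89 -0:92
-0.03 -56:15 -54:36 -54:37 -52:36 -52:37 -50:37 -49:37 -48:37 -47:37 -46:37 -45:37 -44:37 -43:37 -42:36 -41:37 -40:37 -39:37 -38:36 -37:37 -36:36 -35:36 -34:37 -33:37 -32:37 -31:36 -30:37 -29:37 -28:37 -27:36 -26:37 -23:16 -22:14 -21:14 -20:14 -19:15 -18:14 -17:14 -16:12 -15:15 -14:16 -13:15 -12:15 -11:13 -10:15 -9:14 -8:14 
[... 1689 characters left out ...]
32:37 -31:36 -30:36 -29:36 -28:36 -27:36 -26:37 -25:48 -24:51 -23:51 -22:51 -21:51 -20:51 -19:51 -18:50 -17:51 -16:51 -15:51 -14:51 -13:51 -12:51 -11:51 -10:51 -9:50 -4:29 -3:29 -2:29 -1:29 -0:29
0.05 -56:29 -54:29 -54:29 -52:28 -52:28 -50:29 -49:29 -48:29 -47:28 -46:29 -45:29 -44:28 -43:29 -42:28 -41:29 -40:29 -39:29 -38:29 -37:29 -36:28 -35:28 -34:28 -33:36 -32:36 -31:36 -30:36 -29:37 -28:37 -27:37 -26:37 -25:43 -24:51 -23:50 -22:51 -21:51 -20:51 -19:51 -18:51 -17:50 -16:50 -15:51 -14:50 -13:51 -12:51 -11:51 -10:51 -9:50 -3:29 -2:28 -1:29 -0:29
0.06 -32:7
31096 [[-0.00314642  0.00447606]
 [ 0.09091771  0.05706704]]
[ -0.05051675 -24.07076576   5.88419788] [3.14035671 0.0077065  1.49442314]
```

View pics/w8.png

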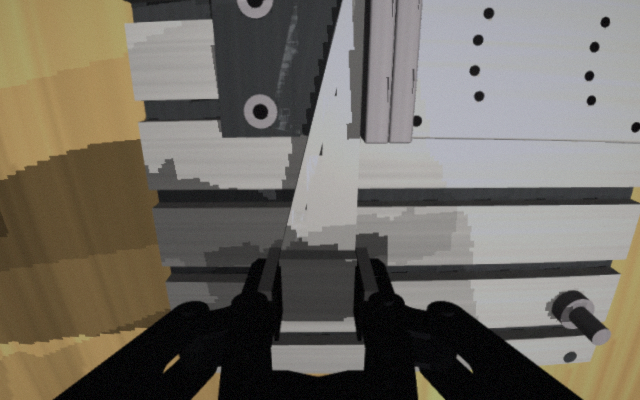

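The view shows the wedge seated between the bar (slope edge at about (300,170)) and the two strips at (390,70), which stand against the plate. The push is about 24 N, so I'm handing in.

```bash
python3 -c "
from station import arm
print(arm.job_done())"
```

```text
the job is handed in; nothing more can be done
None
```

I handed the job in at about 44 s with the gripper still pushing the wedge in at about 24 N. In the last depth and camera check, the plate lay flat, two strips stood against its front edge, and the wedge bore on a strip and the bar. The hand-in returned no verdict, so I can't confirm that every step was scored as met.

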